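# Gang-file latch plates in the vise

## Robot

A 7-joint arm with a two-finger parallel gripper is mounted at the origin on the work surface. World frame = base frame: x ahead of the robot, y to its left, z up, the work surface at z = 0. Lengths are in m, angles in rad, forces in N, time in s.
With the tool pointing down it reaches from about 0.4 to 0.85 m from the base axis. Payload 10.4 kg.
Tool frame: the origin (TCP) lies at the very end of the fingers, on their centre line; the grasp point (between the pads) lies 19 mm behind it; z points along the fingers, y is the line along which they close (so a half turn about z gives the same grasp; the last joint's range is limited). The gripper opens to 85 mm and grips with 20 to 120 N. Pads are 22 mm wide; open, the fingers measure 114 mm over their backs; the gripper's body (76 mm by 85 mm) begins 54 mm behind the grasp point. The pads swing forward as they close: fully open they stand 13 mm farther back than shut.
Start: joints at [1.259, 0.332, -0.065, 1.46, 0.022, 1.35, -0.088], TCP at [0.178, -0.599, 0.197] pointing down, gripper open.
Joint ranges: [-2.6, 2.6], [-0.5, 2.12], [-1.47, 1.34], [0.16, 2.42], [-1.27, 4.41], [0.06, 2.06], [-2.6, 2.6]. Speed limits (rad/s): [2.22, 2.22, 2.79, 2.79, 3.14, 3.14, 3.14].

## Interface

Orientations are given as a unit quaternion [x, y, z, w].
In Python, from workcell import * gives the robot as it stands. The module is installed in compiled form; this text tells all that it offers.
- The arm moves only by the tool carry_out, never from a script. Its argument "motion" is a list of rows, each an object with "xyz": the shift along the tool's x, y, z in m, a list of three; "angular": the turn, a rotation vector about the tool's x, y, z in degrees, a list of three. A call has 1 to 12 rows; each row is the pose to reach, as a shift and turn from the pose commanded when the call began, along the tool's axes at that moment; what a row does not reach only later rows make up. A row lasts 1/10 s, in which the tool goes at most 50 mm and 8.59 degrees, less where a joint would pass 70% of its speed; a pose out of reach is approached as far as the arm can. A call with a gripper value outside its range is refused whole. "hand" is the opening, from 0 (shut) to 1 (fully open), set as the call begins (left out, the last holds). The fingers move at their own pace and stop on an object; "grip_force" is the grip in N (left out, the last holds). Time passes only in rows, so rows that repeat a pose let the fingers close. It gives the time, the measured TCP pose, the force, the opening and the grip force at its end, in the units of the state.
- get_obs(): the state, without advancing time (a new reading comes with each control period).
- camera(name): name is "scene" or "top" or "wrist"; returns a dict with "img" (480x640x3 uint8, red, green, blue), "fx", "fy", "cx", "cy" (pixels), "k1" (the pictures are not rectified: a ray, as slopes to the right and down, at radius r is drawn at 1 + k1 r^2 times it, then the intrinsics apply), "extrinsics" (4x4, takes a point from camera to world coordinates). Camera axes: x right, y up, looking along -z (the intrinsics and any distortion apply to the point x, -y, -z); pixel columns grow to the right and rows downward; lengths in m; the calibration is good to about 2 mm. A picture is of the moment at which its call begins. There is no depth.
- hand_in(): hands the job in; it is judged then, once.
The state is a dict: "clock": time; "joint_pos": joint angles; "joint_velocities": joint speeds; "tau": joint torques, N m; "position": TCP position; "ee_rot": TCP orientation; "ft_force": force on the tool from outside, world axes, zero at the start; "torque": the same for the moment, N m; "grip_width": opening from 0.0 (shut) to 1.0 (fully open); "grasp_force": force on a finger pad.
Only numpy, scipy, OpenCV 4.12 (cv2) and the standard library are available. Lean on these libraries where they do the work, as an engineer would, in place of code of your own. Each camera call takes 0.05 s, during which the arm holds its last target. There are 200 camera calls.

## Task

Lift every latch plate off the peg rail and stand each one, the same way up as it hangs, fully down in a slot of its own in the block held in the vise; set them in, do not drop them. Then take the file by its grip, lay it across all the plates at once near the edges facing you, and push it in one steady stroke, pressed lightly on all of them, over to their far edges. Afterwards lay the file back on its mat, sole down and wholly on the mat, hang every plate back on a peg of the rail by its window, and leave the other things on the bench alone.

Things in the scene. Friction and masses are not known exactly. Their poses are not given: they have to be found in the camera images.
- plate0: Steel latch keeper plate, 80 mm wide (its y), 100 tall (z), 8 thick (x), 0.4 kg; two or three alike are there. Origin: centre of its lower edge. A window 40 wide, 34 tall: 26 mm of metal above it, 40 below, 20 beside. It hangs by the window's upper edge on a peg, origin 115 mm and top 215 mm above the bench. Pinch it across the 8 mm at the middle of its upper edge, above the peg
- plate1: Another latch keeper plate, like plate0 (a plate that is absent has no pose)
- plate2: Another latch keeper plate, like plate0 (a plate that is absent has no pose)
- rack: Peg rail, fixed: wooden foot 75 x 380 mm, posts, a level bar 185 mm above the bench; origin on the bench under the bar's middle. Three pegs (flat bar 14 wide, 8 thick) at y = -110, 0, 110 mm stick out level 79 mm along its -x (to the robot) and end in a lip 9 mm above the peg. Plates hang 30 to 55 mm out from the bar: lift 17 mm (11 to 24) and draw along -x past the lip; to hang, reverse
- peg0 (a point): top of the upturned lip at the end of a peg, 198 mm above the bench
- peg1 (a point): top of the upturned lip at the end of a peg, 198 mm above the bench
- peg2 (a point): top of the upturned lip at the end of a peg, 198 mm above the bench
- vise: Red bench vise, fixed, gripping an aluminium block 84 mm (x) by 174.5 mm (y), top 175 mm above the bench and the highest part of the vise; origin on the bench under the block's middle, x away from the robot along the screw, y along the jaws. Three slots along x at y = -62, 0, 62 mm. A plate stands in a slot with its 8 mm along the vise's y; fully down its lower edge is at 120, its top at 220 mm
- slot0 (a point): centre of the floor of the slot at y = -62 mm, 120 mm above the bench; the vise's axes. Slots are 10.5 mm wide, 55 mm deep below the block's top, and closed at both ends by the steel jaw faces, 84 mm apart; slots and jaws have 8 mm chamfers at the mouth
- slot1 (a point): the same for the middle slot, y = 0
- slot2 (a point): the same for the slot at y = +62 mm
- file: File in a holder, 0.6 kg: dark flat sole 42 mm wide (its x), 190 long (y); above it, on posts 62 mm either side of the middle, a pale wooden grip bar along y, 150 long, 22 wide, 20 high, centre 56 mm above the sole. Origin: middle of the sole's underside. It slides on steel with a friction of about 0.35
- file_grip (a point): middle of the file's grip bar, 56 mm above the sole's underside; the gap under the bar is 32 mm. To file, the sole lies flat on the plates' upper edges with its length along the vise's y (190 mm spans all three slots) and moves along the vise's +x. The wood bar is gripped across its 22 mm
- file_end_a (a point): one end of the file's sole, underside (file's y = +95 mm)
- file_end_b (a point): other end of the sole (file's y = -95 mm)
- mat: Black rubber mat fixed to the bench, 170 mm (its x) by 290 mm (its y), 3 mm thick, origin under its middle; the file starts on it, lengthways
- oil_can: Bystander: a grey oil bottle with a black cap, 56 mm across, 130 mm tall, standing
- try_square: Bystander: an L-shaped try square lying flat, 110 mm dark wooden stock, 150 mm steel blade
- chisel: Bystander: a cold chisel lying flat, 170 mm long, 18 mm thick
- offcut: Bystander: a wooden offcut 50 x 120 x 40 mm
- file_tin: Bystander: an open tin 76 mm across and 110 mm tall with file handles standing in it, about 190 mm tall in all
- hinge_leaf: Bystander: a dark flat hinge leaf 120 x 40 mm lying flat
Not all that is in view belongs to the job. What is shaped like the plate1 but green or purple is not meant.

How it is judged:
By the outcome, as a careful person would: the job done as asked, in the order asked, and still so for the second after the job is handed in, with the robot touching nothing.
Of plate0, plate1, plate2 only 2 to 3 are there at a start; the rules pass over those that are not, and their reading is None.
At some moment in a run one of file may be knocked a few centimetres aside while the robot is not near it.
Once in a run the grip may slacken for a moment while it holds something.
It also fails if it takes over 210 s, if anything falls off the work surface, if the arm or the gripper's body presses on something with over 40 N, if the wrist force passes 120 N, or if a joint passes its speed limit or range.

## Working session

There is one attempt and no reset: what is moved stays moved. The work goes in short steps, Python scripts to look and compute and a tool call to move; the robot and the scene stay as the last step left them, time stands still between calls to the robot, and variables do not carry over. Pictures are saved under pics/ and viewed, at most 14 in all, crops included, and the job is handed in when it is done.

Besides the shell and the picture viewer there is one more tool, called as name(argument=value, ...) on one line, values as JSON. carry_out: Moves the arm, as the interface text tells. Its arguments: {"type":"object","properties":{"motion":{"type":"array"},"hand":{"type":"number"},"grip_force":{"type":"number"}},"required":["motion"]}

```bash
mkdir -p pics
cat > h.py <<'E'
from workcell import *
import numpy as np, cv2, json, pickle
from scipy.spatial.transform import Rotation as R
def snap(name,fn):
    c=camera(name); cv2.imwrite('pics/'+fn+'.png',c['img'][:,:,::-1]); pickle.dump(c,open('pics/'+fn+'.pkl','wb')); return c
def load(fn): return pickle.load(open('pics/'+fn+'.pkl','rb'))
def proj(c,P):
    T=np.linalg.inv(np.array(c['extrinsics'])); p=T[:3,:3]@np.array(P)+T[:3,3]
    s=np.array([p[0],-p[1]])/-p[2]; s=s*(1+c['k1']*(s@s)); return s*[c['fx'],c['fy']]+[c['cx'],c['cy']]
def ray(c,u,v):
    d=np.array([(u-c['cx'])/c['fx'],(v-c['cy'])/c['fy']]); s=d.copy()
    for _ in range(20): s=d/(1+c['k1']*(s@s))
    T=np.array(c['extrinsics']); return T[:3,3],T[:3,:3]@np.array([s[0],-s[1],-1])
def atz(c,u,v,z):
    o,d=ray(c,u,v); return o+d*(z-o[2])/d[2]
E
python3 - <<'E'
from h import *
np.set_printoptions(precision=4,suppress=True)
o=get_obs(); print(o)
for n in ['scene','top','wrist']:
    c=snap(n,n+'0'); print(n,c['fx'],c['cx'],c['cy'],c['k1'],np.array(c['extrinsics']))
E
```

```text
{'clock': 0.0, 'joint_pos': array([ 1.2594,  0.3329, -0.0647,  1.4609,  0.0216,  1.3499, -0.0885]), 'joint_velocities': array([ 0.0017,  0.001 , -0.0016, -0.001 ,  0.0011, -0.0017, -0.0002]), 'tau': array([  0.0001, -62.5431,   0.0496, -39.1605,   0.0164,   0.0097,
         0.    ]), 'position': array([ 0.1779, -0.5987,  0.1958]), 'ee_rot': array([ 0.9896,  0.1439, -0.0001, -0.0007]), 'ft_force': array([-1.2705, -0.0491,  0.0927]), 'torque': array([-0.0077,  0.0229,  0.0644]), 'grasp_force': 0.0, 'grip_width': 0.9981537153803739}
scene 565.4383194645246 322.4088225070665 247.70635716960444 -0.11058259390095244 [[-0.2148 -0.67    0.7106  1.4237]
 [ 0.9765 -0.1331  0.1697  0.1979]
 [-0.0191  0.7303  0.6829  0.983 ]
 [ 0.      0.      0.      1.    ]]
top 498.6343501085932 323.74551518905747 243.45834256559513 -0.040673491173338044 [[ 0.0206  0.997  -0.0742  0.454 ]
 [-0.9996  0.019  -0.0222 -0.0445]
 [-0.0207  0.0746  0.997   1.4968]
 [ 0.      0.      0.      1.    ]]
wrist 378.72618154841086 316.3439843734646 237.94413464587396 -0.03848935053395994 [[ 0.2862  0.9088  0.3036  0.2566]
 [-0.9582  0.2722  0.0883 -0.5758]
 [-0.0024 -0.3162  0.9487  0.3735]
 [ 0.      0.      0.      1.    ]]
```

View pics/scene0.png

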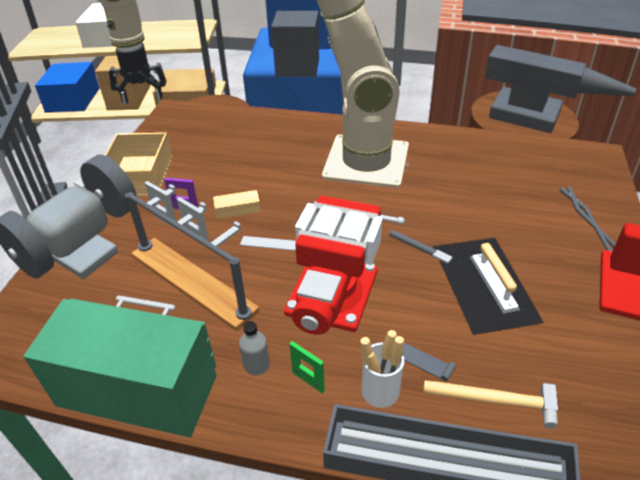

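View pics/top0.png

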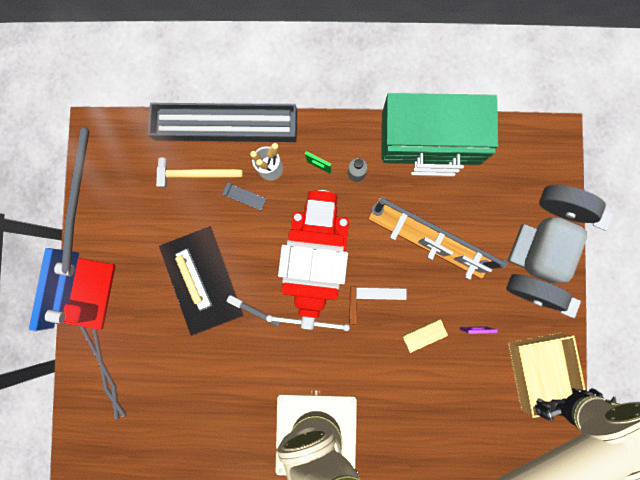

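The scene view shows the rail at left with two plates on it (about (165,200) and (190,215)) and an empty peg at (225,237). The vise is at (335,250) and the file on its mat is at (495,275). The top view shows the vise block at (313,265), the rail from (378,207) to (500,267), and the file at (193,280).

Run:
```python
from h import *
a=load('top0')['img']; s=load('scene0')['img']
f=lambda im,x,y,w,h:cv2.resize(im[y:y+h,x:x+w],(400,300),interpolation=cv2.INTER_CUBIC)
# 4 tiles
t=[f(a,370,190,140,105),f(a,260,220,120,90),f(s,120,165,140,105),f(s,280,180,120,90)]
im=np.vstack([np.hstack(t[:2]),np.hstack(t[2:])]); cv2.imwrite('pics/crop1.png',im[:,:,::-1])
c=load('top0')
for n,u,v,z in [('vise',313,265,.175),('file',193,280,.06),('mat',201,280,.003),('bar l',378,207,.185),('bar r',500,267,.185)]: print(n,atz(c,u,v,z).round(3))
```

```text
vise [0.494 0.012 0.175]
file [0.447 0.364 0.06 ]
mat [0.448 0.356 0.003]
bar l [ 0.651 -0.157  0.185]
bar r [ 0.498 -0.479  0.185]
```

View pics/crop1.png

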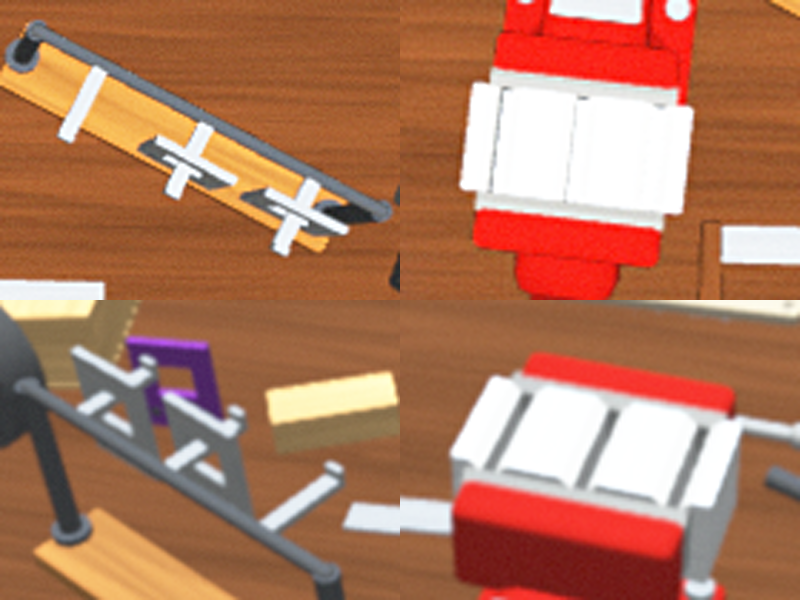

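Tiles in crop1: the rail (top left) has its left peg empty and plates on the middle and right pegs, so there are two plates. The vise block (top right) is yawed about -6°, with its three slots running along vise x. Next I'll move the wrist camera over the rail.

```bash
cat >> h.py <<'E'
def Rdown(yaw):  # tool x at yaw (deg), z down
    return R.from_euler('z',yaw,degrees=True)*R.from_euler('x',180,degrees=True)
def pose(): 
    o=get_obs(); return np.array(o['position']),R.from_quat(o['ee_rot'])
def yawof(r): x=r.as_matrix()[:,0]; return np.degrees(np.arctan2(x[1],x[0]))
def plan(targets,start=None):
    p,r=start if start else pose()
    if start and not isinstance(r,R): r=Rdown(r)
    for t in targets:
        q,y=np.array(t[:3]),Rdown(t[3])
        d=r.inv().apply(q-p); w=(r.inv()*y).as_rotvec(degrees=True)
        print('xyz',d.round(4),'ang',w.round(2),'rows>=',round(max(np.linalg.norm(d)/.05,np.linalg.norm(w)/8.59),1)); p,r=q,y
E
python3 - <<'E'
from h import *
p,r=pose(); print(p,yawof(r))
plan([(.178,-.599,.40,16.5),(.52,-.29,.40,64.5)])
E
```

```text
[ 0.17787718 -0.59881743  0.19599776] 16.545321897604083
xyz [ 1.00e-04 -0.00e+00 -2.04e-01] ang [-0.06  0.    0.05] rows>= 4.1
xyz [ 0.4157 -0.1991 -0.    ] ang [  0.   0. -48.] rows>= 9.2
```

carry_out(motion=[{"xyz":[0,0,-0.2],"angular":[0,0,0]},{"xyz":[0,0,-0.2],"angular":[0,0,0]},{"xyz":[0,0,-0.2],"angular":[0,0,0]},{"xyz":[0,0,-0.2],"angular":[0,0,0]},{"xyz":[0,0,-0.2],"angular":[0,0,0]}])

```text
clock: 0.65
position: [0.1785, -0.6004, 0.4042]
ee_rot: [0.99, 0.144, 0.001, 0.005]
ft_force: [0.3, -1.2, 0.0]
grip_width: 1.001
grasp_force: 0.0
```

carry_out(motion=[{"xyz":[0.416,-0.199,0],"angular":[0,0,-48]},{"xyz":[0.416,-0.199,0],"angular":[0,0,-48]},{"xyz":[0.416,-0.199,0],"angular":[0,0,-48]},{"xyz":[0.416,-0.199,0],"angular":[0,0,-48]},{"xyz":[0.416,-0.199,0],"angular":[0,0,-48]},{"xyz":[0.416,-0.199,0],"angular":[0,0,-48]},{"xyz":[0.416,-0.199,0],"angular":[0,0,-48]},{"xyz":[0.416,-0.199,0],"angular":[0,0,-48]},{"xyz":[0.416,-0.199,0],"angular":[0,0,-48]},{"xyz":[0.416,-0.199,0],"angular":[0,0,-48]},{"xyz":[0.416,-0.199,0],"angular":[0,0,-48]},{"xyz":[0.416,-0.199,0],"angular":[0,0,-48]}])

```text
clock: 1.85
position: [0.5193, -0.2911, 0.3964]
ee_rot: [0.846, 0.533, -0.0, 0.0]
ft_force: [-0.7, 0.3, -0.1]
grip_width: 1.002
grasp_force: 0.0
```

Run:
```python
from h import *
c=snap('wrist','w1'); print(pose()[0],yawof(pose()[1]),np.array(c['extrinsics']).round(3))
cv2.imwrite('pics/w1b.png',cv2.resize(c['img'],(800,600),interpolation=cv2.INTER_CUBIC)[:,:,::-1])
```

```text
[ 0.51894853 -0.2916626   0.39657584] 64.39820168473783 [[ 0.903  0.407  0.137  0.555]
 [-0.43   0.857  0.285 -0.218]
 [-0.002 -0.316  0.949  0.574]
 [ 0.     0.     0.     1.   ]]
```

View pics/w1b.png

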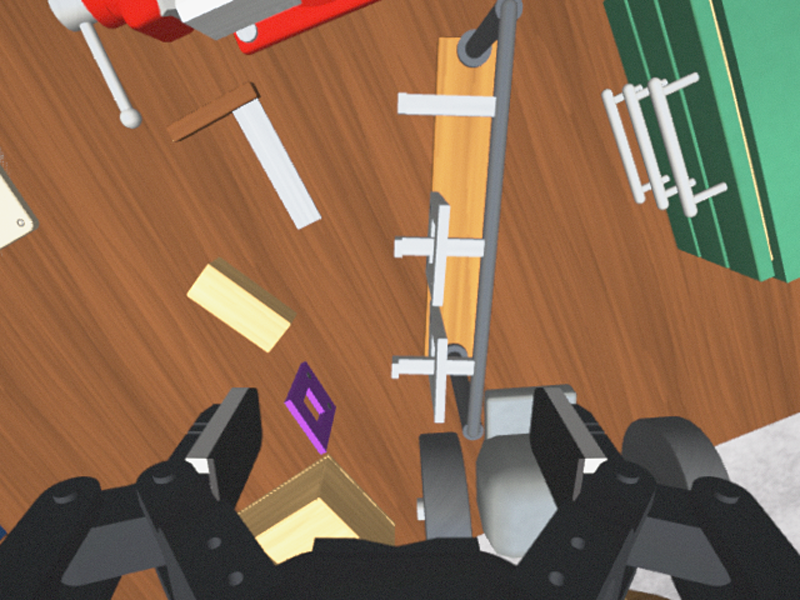

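The wrist view (800x600) shows lip tops at about (400,103), (397,247) and (394,368). The plate tops run (443,205)-(438,305) and (441,320)-(440,420). I'll enlarge it for exact pixels.

Run:
```python
from h import *
im=load('w1')['img']
f=lambda x,y:cv2.resize(im[y:y+75,x:x+100],(400,300),interpolation=cv2.INTER_CUBIC)
t=np.vstack([np.hstack([f(310,60),f(310,150)]),np.hstack([f(310,195),f(310,270)])])
cv2.imwrite('pics/crop2.png',t[:,:,::-1])
```

```text
(no output)
```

View pics/crop2.png

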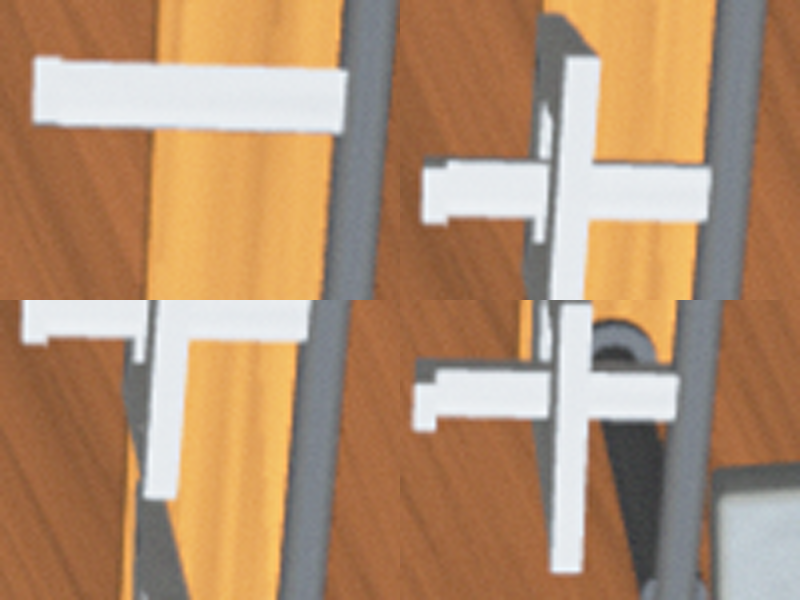

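Run:
```python
from h import *
c=load('w1'); np.set_printoptions(precision=4,suppress=True)
L=[atz(c,*p,.198) for p in [(321.2,82.5),(318.8,198.8),(316.2,296.8)]]
for l in L: print('lip',l)
d=L[0]-L[2]; print('spacing',np.linalg.norm(L[0]-L[1]),np.linalg.norm(L[1]-L[2]),'yaw rack',np.degrees(np.arctan2(d[1],d[0]))-90)
for n,a,b in [('mid',(355.9,164.2),(350.2,244.5)),('right',(353.2,270),(351.9,338.2))]:
    A=atz(c,*a,.215);B=atz(c,*b,.215); e=A-B; print(n,A,B,'len',np.linalg.norm(e),'yaw',np.degrees(np.arctan2(e[1],e[0]))-90,'ctr',(A+B)/2)
# cross-check with top view lips
t=load('top0')
for l in L: print('top px',proj(t,l), 'scene px',proj(load('scene0'),l))
p,r=pose(); plan([(.41,.01,.42,-6)])
```

```text
lip [ 0.5702 -0.1954  0.198 ]
lip [ 0.5212 -0.2938  0.198 ]
lip [ 0.4714 -0.3922  0.198 ]
spacing 0.10993761106718032 0.1102739670769932 yaw rack -26.653077046954223
mid [ 0.5684 -0.2753  0.215 ] [ 0.5312 -0.3462  0.215 ] len 0.08002808183531084 yaw -27.694739784309256 ctr [ 0.5498 -0.3108  0.215 ]
right [ 0.5228 -0.373   0.215 ] [ 0.4889 -0.447   0.215 ] len 0.08137698124800573 yaw -24.616695053495505 ctr [ 0.5058 -0.41    0.215 ]
top px [392.7699 237.2658] scene px [235.8379 223.9466]
top px [430.4322 256.7618] scene px [201.4788 204.495 ]
top px [468.2699 276.6447] scene px [170.2673 186.5539]
xyz [ 0.2249 -0.2286 -0.0236] ang [ 0.03  0.05 70.4 ] rows>= 8.2
```

carry_out(motion=[{"xyz":[0.238,-0.202,-0.02],"angular":[0,0,70.4]},{"xyz":[0.238,-0.202,-0.02],"angular":[0,0,70.4]},{"xyz":[0.238,-0.202,-0.02],"angular":[0,0,70.4]},{"xyz":[0.238,-0.202,-0.02],"angular":[0,0,70.4]},{"xyz":[0.238,-0.202,-0.02],"angular":[0,0,70.4]},{"xyz":[0.238,-0.202,-0.02],"angular":[0,0,70.4]},{"xyz":[0.238,-0.202,-0.02],"angular":[0,0,70.4]},{"xyz":[0.238,-0.202,-0.02],"angular":[0,0,70.4]},{"xyz":[0.238,-0.202,-0.02],"angular":[0,0,70.4]},{"xyz":[0.238,-0.202,-0.02],"angular":[0,0,70.4]},{"xyz":[0.238,-0.202,-0.02],"angular":[0,0,70.4]}])

```text
clock: 3.0
position: [0.4399, 0.0106, 0.4168]
ee_rot: [0.999, -0.051, 0.0, 0.0]
ft_force: [0.3, 0.6, -0.1]
grip_width: 0.998
grasp_force: 0.0
```

Run:
```python
from h import *
c=snap('wrist','w2'); print(pose()[0],yawof(pose()[1]),get_obs()['joint_pos'].round(2))
for P in [(.494,.012,.175)]: u,v=proj(c,P); print(u,v)
u,v=int(u),int(v); x=max(0,u-130);y=max(0,v-98); print(x,y)
cv2.imwrite('pics/crop3.png',cv2.resize(c['img'][y:y+195,x:x+260],(800,600),interpolation=cv2.INTER_CUBIC)[:,:,::-1])
```

```text
[0.43990853 0.01088072 0.41666268] -5.869464639797861 [ 0.53 -0.08 -0.6   1.46 -0.05  1.75 -1.75]
310.31952817945887 139.70028194874277
180 41
```

View pics/crop3.png

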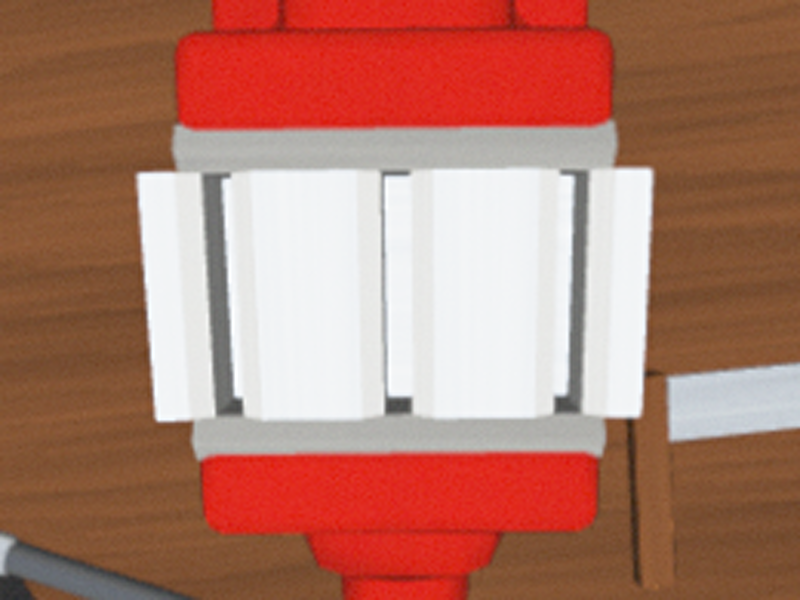

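The crop shows the block's top corners at (137,173), (653,168), (642,417) and (155,421), with slots at about x = 217, 397 and 575.

Run:
```python
from h import *
np.set_printoptions(precision=4,suppress=True)
c=load('w2')
g=lambda u,v,z=.175: atz(c,180+u/(800/260),41+v/(800/260),z)
P=[g(137,173),g(653,168),g(642,417),g(155,421)]
for p in P: print(p)
print('w far',np.linalg.norm(P[0]-P[1]),'near',np.linalg.norm(P[2]-P[3]),'l',np.linalg.norm(P[0]-P[3]),np.linalg.norm(P[1]-P[2]))
y=(P[0]-P[1])+(P[3]-P[2]); x=(P[0]-P[3])+(P[1]-P[2])
print('yaw',np.degrees(np.arctan2(y[1],y[0]))-90,np.degrees(np.arctan2(x[1],x[0])),'ctr',sum(P)/4)
for f in ['top0','scene0']: print(f,[proj(load(f),p).round(1) for p in P])
```

```text
[0.5464 0.0967 0.175 ]
[ 0.5302 -0.0778  0.175 ]
[ 0.4458 -0.0703  0.175 ]
[0.4621 0.1048 0.175 ]
w far 0.1752315859790363 near 0.17582384386873345 l 0.084673303698283 0.08475799040505329
yaw -5.331206072351591 -5.30304044249716 ctr [0.4961 0.0133 0.175 ]
top0 [array([281.8, 244.9]), array([347.2, 252.2]), array([343.8, 284.1]), array([277.9, 276.5])]
scene0 [array([372.2, 242.4]), array([294.1, 226.9]), array([306.5, 203.6]), array([381.6, 217.6])]
```

Run:
```python
from h import *
plan([(.5498,-.3108,.40,63),(.5498,-.3108,.26,63),(.5498,-.3108,.193,63)])
```

```text
xyz [0.1422 0.3088 0.0168] ang [ 2.000e-02 -0.000e+00 -6.887e+01] rows>= 8.0
xyz [-0.   -0.    0.14] ang [0. 0. 0.] rows>= 2.8
xyz [-0.    -0.     0.067] ang [0. 0. 0.] rows>= 1.3
```

carry_out(hand=0.26, motion=[{"xyz":[0.142,0.309,0.017],"angular":[0,0,-68.9]},{"xyz":[0.142,0.309,0.017],"angular":[0,0,-68.9]},{"xyz":[0.142,0.309,0.017],"angular":[0,0,-68.9]},{"xyz":[0.142,0.309,0.017],"angular":[0,0,-68.9]},{"xyz":[0.142,0.309,0.017],"angular":[0,0,-68.9]},{"xyz":[0.142,0.309,0.017],"angular":[0,0,-68.9]},{"xyz":[0.142,0.309,0.017],"angular":[0,0,-68.9]},{"xyz":[0.142,0.309,0.017],"angular":[0,0,-68.9]},{"xyz":[0.142,0.309,0.017],"angular":[0,0,-68.9]},{"xyz":[0.142,0.309,0.017],"angular":[0,0,-68.9]},{"xyz":[0.142,0.309,0.017],"angular":[0,0,-68.9]}])

```text
clock: 4.15
position: [0.5498, -0.3091, 0.4005]
ee_rot: [0.853, 0.522, 0.0, 0.001]
ft_force: [-0.3, -0.3, 0.6]
grip_width: 0.258
grasp_force: 0.0
```

carry_out(motion=[{"xyz":[0,0,0.05],"angular":[0,0,0]},{"xyz":[0,0,0.1],"angular":[0,0,0]},{"xyz":[0,0,0.14],"angular":[0,0,0]},{"xyz":[0,0,0.14],"angular":[0,0,0]},{"xyz":[0,0,0.14],"angular":[0,0,0]}])

```text
clock: 4.65
position: [0.5499, -0.3097, 0.2615]
ee_rot: [0.853, 0.523, 0.0, 0.001]
ft_force: [-0.2, -0.6, 1.5]
grip_width: 0.261
grasp_force: 0.0
```

Run:
```python
from h import *
c=snap('wrist','w3'); p,r=pose(); print(p,yawof(r),get_obs()['grip_width'])
plan([(.5498,-.3108,.193,63)])
cv2.imwrite('pics/crop4.png',cv2.resize(c['img'],(800,600),interpolation=cv2.INTER_CUBIC)[:,:,::-1])
```

```text
[ 0.55074435 -0.31003845  0.26286275] 63.02020862751371 0.2595838252094075
xyz [-0.0011 -0.0008  0.0699] ang [0.22 0.01 0.02] rows>= 1.4
```

View pics/crop4.png

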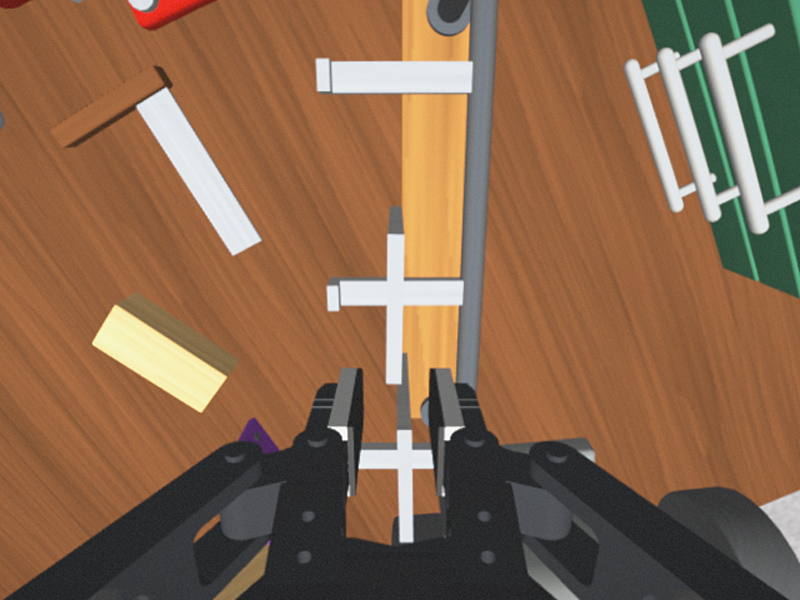

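The wrist view shows the middle plate's top at (396,235)-(396,383), between the opened fingers. I'll check that against its predicted position.

Run:
```python
from h import *
c=load('w3'); print(proj(c,(.5498,-.3108,.215))*1.25)
A=atz(c,396/1.25,235/1.25,.215);B=atz(c,395/1.25,383/1.25,.215);e=A-B;print((A+B)/2,np.linalg.norm(e),np.degrees(np.arctan2(e[1],e[0]))-90)
A=atz(c,405/1.25,430/1.25,.215);B=atz(c,406/1.25,542/1.25,.215);e=A-B;print('right',(A+B)/2,np.linalg.norm(e),np.degrees(np.arctan2(e[1],e[0]))-90)
```

```text
[394.8703844 312.8247289]
[ 0.5500486  -0.31098232  0.215     ] 0.07937408546531259 -27.27337037408212
right [ 0.50595965 -0.41074965  0.215     ] 0.0801190033164025 -26.077740732757675
```

carry_out(motion=[{"xyz":[-0.001,-0.001,0.035],"angular":[0,0,0]},{"xyz":[-0.001,-0.001,0.068],"angular":[0,0,0]},{"xyz":[-0.001,-0.001,0.068],"angular":[0,0,0]},{"xyz":[-0.001,-0.001,0.068],"angular":[0,0,0]}])

```text
clock: 5.1
position: [0.5495, -0.3108, 0.1945]
ee_rot: [0.852, 0.523, 0.001, 0.001]
ft_force: [-0.6, 0.1, 0.5]
grip_width: 0.261
grasp_force: 0.0
```

carry_out(hand=0, grip_force=100, motion=[{"xyz":[0,0,0],"angular":[0,0,0]},{"xyz":[0,0,0],"angular":[0,0,0]},{"xyz":[0,0,0],"angular":[0,0,0]},{"xyz":[0,0,0],"angular":[0,0,0]},{"xyz":[0,0,0],"angular":[0,0,0]}])

```text
clock: 5.6
position: [0.5485, -0.3105, 0.1919]
ee_rot: [0.852, 0.523, 0.0, 0.0]
ft_force: [0.1, -0.4, -0.4]
grip_width: -0.001
grasp_force: 0.0
```

The fingers shut on nothing, so I'll look again.

Run:
```python
from h import *
c=snap('wrist','w4'); p,r=pose(); o=get_obs(); print(p,yawof(r),o['grip_width'],o['grasp_force'],o['ft_force'])
s=snap('scene','s4')
t=np.hstack([cv2.resize(c['img'],(480,360)),cv2.resize(s['img'][120:300,80:240],(320,360),interpolation=cv2.INTER_CUBIC)])
cv2.imwrite('pics/crop5.png',t[:,:,::-1])
```

```text
[ 0.54842825 -0.31049066  0.19174294] 63.04763116359017 -0.0038221678495299616 0.0 [-0.31378028 -0.00834371  0.35127918]
```

View pics/crop5.png

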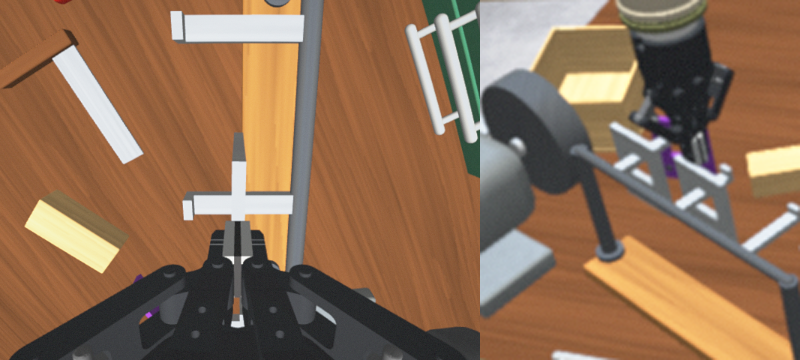

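Run:
```python
from h import *
for f,P in [('w4',(.5484,-.3105,.1917)),('w3',(.5507,-.3100,.2629))]:
    c=load(f); print(f,proj(c,P),proj(c,np.array(P)+[0,0,.019]))
c=load('w4'); print('scene px of TCP',proj(load('s4'),(.5484,-.3105,.1917)), 'plate top mid',proj(load('s4'),(.5498,-.3108,.215)))
cv2.imwrite('pics/crop6.png',np.hstack([cv2.resize(c['img'][220:420,240:400],(480,600),interpolation=cv2.INTER_CUBIC),cv2.resize(load('s4')['img'][160:260,130:183],(318,600),interpolation=cv2.INTER_CUBIC)])[:,:,::-1])
```

```text
w4 [314.91250306 279.69720008] [314.73062477 296.79298745]
w3 [316.65172302 280.74863591] [316.68203883 298.11019984]
scene px of TCP [190.47943809 213.38461769] plate top mid [188.25687139 205.58173759]
```

View pics/crop6.png

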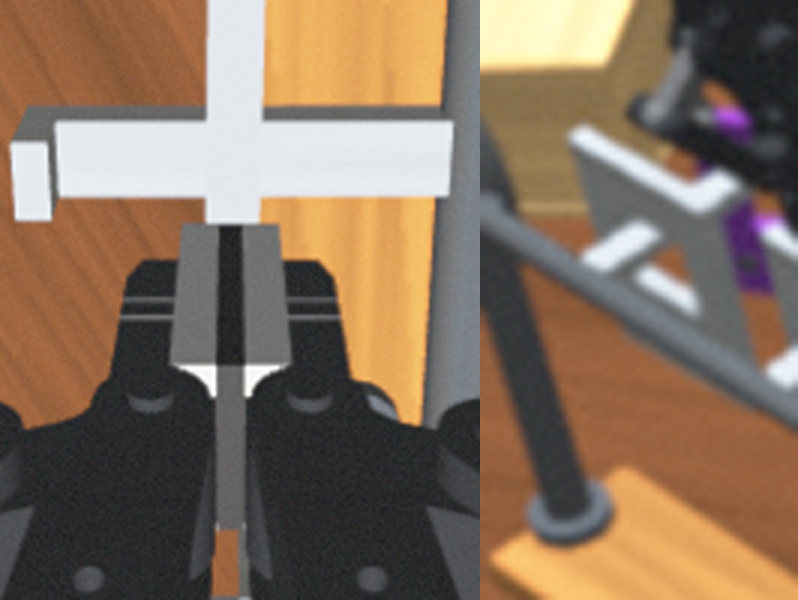

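The fingertips in the wrist image (row 295, about 0.154 m deep judging by the known opening) seem to sit about 39 mm above the reported TCP. I'll check that in the scene view.

Run:
```python
from h import *
s=load('s4'); 
for z in (.192,.231): print(z,((proj(s,(.5484,-.3105,z))-[150,150])*8).round(0))
cv2.imwrite('pics/crop7.png',cv2.resize(s['img'][150:225,150:250],(800,600),interpolation=cv2.INTER_CUBIC)[:,:,::-1])
```

```text
0.192 [324. 506.]
0.231 [299. 396.]
```

View pics/crop7.png

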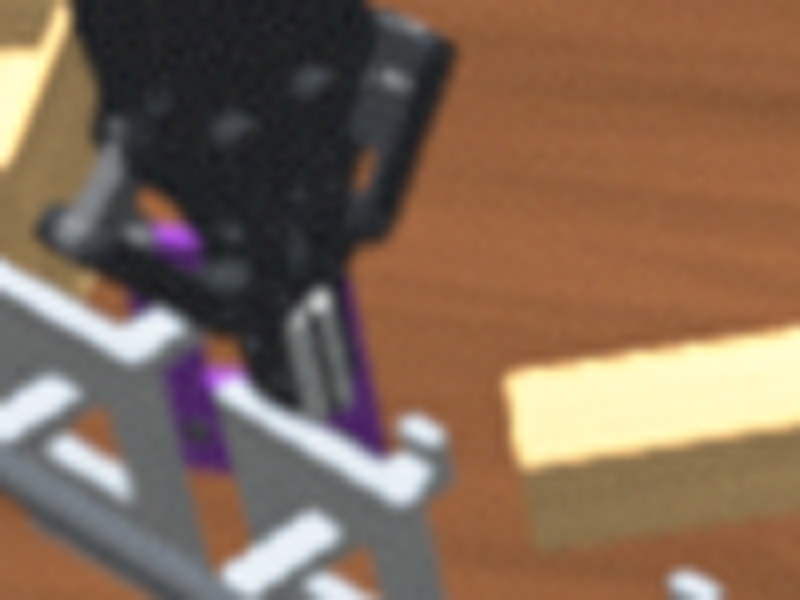

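Confirmed: the closed tips are at about (320,410), above the plate top. That matches a tip z of about 0.23, so the real tips are about 38 mm above the reported position. I'll reopen and go lower.

carry_out(hand=0.26, motion=[{"xyz":[0,0,0],"angular":[0,0,0]},{"xyz":[0,0,0],"angular":[0,0,0]},{"xyz":[0,0,0],"angular":[0,0,0]},{"xyz":[0,0,0],"angular":[0,0,0]},{"xyz":[0,0,0.015],"angular":[0,0,0]},{"xyz":[0,0,0.024],"angular":[0,0,0]},{"xyz":[0,0,0.024],"angular":[0,0,0]}])

```text
clock: 6.4
position: [0.5472, -0.31, 0.1651]
ee_rot: [0.852, 0.523, -0.001, -0.002]
ft_force: [-0.9, 1.2, -0.8]
grip_width: 0.256
grasp_force: 0.0
```

carry_out(motion=[{"xyz":[0,0,0.004],"angular":[0,0,0]},{"xyz":[0,0,0.008],"angular":[0,0,0]},{"xyz":[0,0,0.008],"angular":[0,0,0]}])

```text
clock: 6.7
position: [0.5482, -0.3104, 0.1591]
ee_rot: [0.852, 0.523, -0.0, -0.0]
ft_force: [-0.2, 0.2, -0.4]
grip_width: 0.264
grasp_force: 0.0
```

carry_out(hand=0, grip_force=100, motion=[{"xyz":[0,0,0],"angular":[0,0,0]},{"xyz":[0,0,0],"angular":[0,0,0]},{"xyz":[0,0,0],"angular":[0,0,0]},{"xyz":[0,0,0],"angular":[0,0,0]},{"xyz":[0,0,0],"angular":[0,0,0]}])

```text
clock: 7.2
position: [0.5486, -0.3106, 0.16]
ee_rot: [0.852, 0.523, 0.0, 0.0]
ft_force: [-1.0, -0.6, 3.3]
grip_width: 0.066
grasp_force: 99.5
```

carry_out(motion=[{"xyz":[0,0,-0.006],"angular":[0,0,0]},{"xyz":[0,0,-0.012],"angular":[0,0,0]},{"xyz":[0,0,-0.017],"angular":[0,0,0]},{"xyz":[0,0,-0.017],"angular":[0,0,0]},{"xyz":[0,0,-0.017],"angular":[0,0,0]}])

```text
clock: 7.7
position: [0.5484, -0.3105, 0.1766]
ee_rot: [0.852, 0.523, -0.0, 0.0]
ft_force: [-0.5, 0.6, -4.6]
grip_width: 0.069
grasp_force: 98.6
```

carry_out(motion=[{"xyz":[0,-0.01,0],"angular":[0,0,0]},{"xyz":[0,-0.02,0],"angular":[0,0,0]},{"xyz":[0,-0.03,0],"angular":[0,0,0]},{"xyz":[0,-0.04,0],"angular":[0,0,0]},{"xyz":[0,-0.055,0],"angular":[0,0,0]},{"xyz":[0,-0.07,0],"angular":[0,0,0]},{"xyz":[0,-0.08,0],"angular":[0,0,0]},{"xyz":[0,-0.08,0],"angular":[0,0,0]}])

```text
clock: 8.5
position: [0.476, -0.2739, 0.177]
ee_rot: [0.852, 0.523, -0.0, 0.0]
ft_force: [-0.1, -0.1, -3.4]
grip_width: 0.066
grasp_force: 98.6
```

Run:
```python
from h import *
c=snap('wrist','w5'); p,r=pose(); o=get_obs(); print(p,yawof(r),o['grip_width'],o['grasp_force'],o['ft_force'])
s=snap('scene','s5')
t=np.hstack([cv2.resize(c['img'][150:480,120:520],(480,396)),cv2.resize(s['img'][120:284,120:252],(318,396),interpolation=cv2.INTER_CUBIC)])
cv2.imwrite('pics/crop8.png',t[:,:,::-1])
plan([(p[0],p[1],.30,63),(.5018,.0750,.30,-5.3),(.5018,.0750,.235,-5.3),(.5018,.0750,.165,-5.3)])
```

```text
[ 0.47678603 -0.27427947  0.17703317] 63.03347043786103 0.06693032929719646 98.62046241760254 [-0.02014134  0.2761612  -4.54133155]
xyz [-1.00e-04 -3.00e-04 -1.23e-01] ang [0.06 0.02 0.03] rows>= 2.5
xyz [ 0.3226 -0.1363 -0.    ] ang [-0.  -0.  68.3] rows>= 8.0
xyz [-0.    -0.     0.065] ang [0. 0. 0.] rows>= 1.3
xyz [-0.   -0.    0.07] ang [0. 0. 0.] rows>= 1.4
```

View pics/crop8.png

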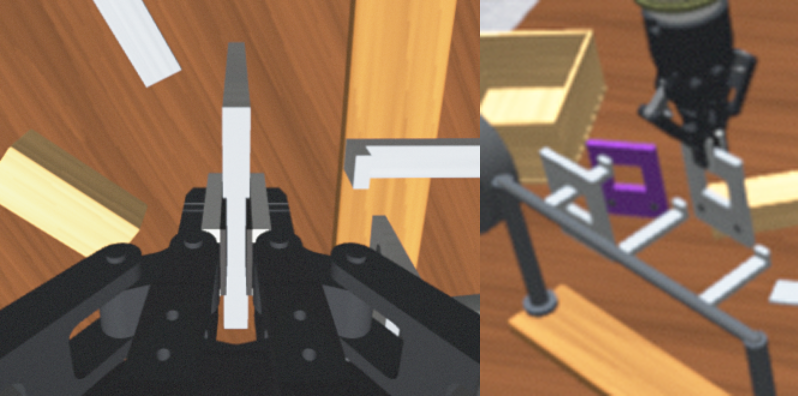

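The plate is in hand and clear of the peg, at about (235,105)-(235,328) in the wrist crop. I'll carry it to above slot2.

carry_out(motion=[{"xyz":[0,0,-0.04],"angular":[0,0,0]},{"xyz":[0,0,-0.08],"angular":[0,0,0]},{"xyz":[0,0,-0.123],"angular":[0,0,0]},{"xyz":[0,0,-0.123],"angular":[0,0,0]},{"xyz":[0,0,-0.123],"angular":[0,0,0]}])

```text
clock: 9.1
position: [0.4778, -0.2745, 0.2999]
ee_rot: [0.852, 0.523, 0.0, 0.001]
ft_force: [0.4, -0.1, -4.5]
grip_width: 0.069
grasp_force: 98.9
```

carry_out(motion=[{"xyz":[0.032,-0.014,0],"angular":[0,0,6.8]},{"xyz":[0.065,-0.027,0],"angular":[0,0,13.7]},{"xyz":[0.097,-0.041,0],"angular":[0,0,20.5]},{"xyz":[0.129,-0.055,0],"angular":[0,0,27.3]},{"xyz":[0.161,-0.068,0],"angular":[0,0,34.2]},{"xyz":[0.194,-0.082,0],"angular":[0,0,41]},{"xyz":[0.226,-0.095,0],"angular":[0,0,47.8]},{"xyz":[0.258,-0.109,0],"angular":[0,0,54.6]},{"xyz":[0.29,-0.123,0],"angular":[0,0,61.5]},{"xyz":[0.323,-0.136,0],"angular":[0,0,68.3]},{"xyz":[0.323,-0.136,0],"angular":[0,0,68.3]},{"xyz":[0.323,-0.136,0],"angular":[0,0,68.3]}])

```text
clock: 10.3
position: [0.5017, 0.0758, 0.2979]
ee_rot: [0.999, -0.044, -0.001, 0.0]
ft_force: [-0.4, -0.5, -3.8]
grip_width: 0.065
grasp_force: 98.9
```

Run:
```python
from h import *
np.set_printoptions(precision=4,suppress=True)
c=load('w5'); A=atz(c,120+237/1.2,150+106/1.2,.232);B=atz(c,120+236/1.2,150+328/1.2,.232)
print('len',np.linalg.norm(A-B),'off tool',Rdown(63).inv().apply((A+B)/2-[.4768,-.2743,.232]))
p,r=pose(); o=get_obs(); print(p,yawof(r),o['grip_width'],o['grasp_force'],o['ft_force'],o['clock'])
plan([(.5018,.0750,.24,-5.3),(.5018,.0750,.165,-5.3)])
```

```text
len 0.08036092530981676 off tool [ 0.0006  0.0001 -0.    ]
[0.5017 0.0758 0.2979] -5.084935038122394 0.0648471594942913 98.90361070632935 [-0.4172 -0.4857 -3.8339] 10.3
xyz [0.0003 0.0008 0.0579] ang [0.01 0.14 0.22] rows>= 1.2
xyz [-0.    -0.     0.075] ang [0. 0. 0.] rows>= 1.5
```

carry_out(motion=[{"xyz":[0,0.001,0.03],"angular":[0,0,0.2]},{"xyz":[0,0.001,0.06],"angular":[0,0,0.2]},{"xyz":[0,0.001,0.066],"angular":[0,0,0.2]},{"xyz":[0,0.001,0.072],"angular":[0,0,0.2]},{"xyz":[0,0.001,0.078],"angular":[0,0,0.2]},{"xyz":[0,0.001,0.084],"angular":[0,0,0.2]},{"xyz":[0,0.001,0.088],"angular":[0,0,0.2]}])

```text
clock: 11.0
position: [0.5025, 0.0743, 0.2117]
ee_rot: [0.999, -0.048, 0.0, 0.0]
ft_force: [0.0, 0.0, -4.5]
grip_width: 0.07
grasp_force: 98.7
```

carry_out(motion=[{"xyz":[0,0,0.006],"angular":[0,0,0]},{"xyz":[0,0,0.012],"angular":[0,0,0]},{"xyz":[0,0,0.018],"angular":[0,0,0]},{"xyz":[0,0,0.024],"angular":[0,0,0]},{"xyz":[0,0,0.03],"angular":[0,0,0]},{"xyz":[0,0,0.03],"angular":[0,0,0]}])

```text
clock: 11.6
position: [0.5017, 0.0742, 0.1806]
ee_rot: [0.999, -0.048, -0.001, 0.0]
ft_force: [-0.2, -0.3, -4.5]
grip_width: 0.066
grasp_force: 98.8
```

Run:
```python
from h import *
p,r=pose(); o=get_obs(); print(p,yawof(r),o['grip_width'],o['grasp_force'],o['ft_force'],o['torque'])
```

```text
[0.50170294 0.07417918 0.1806442 ] -5.4534852382418855 0.0664246589380659 98.76331329345703 [-0.23506504 -0.25372539 -4.46499433] [ 0.01764331 -0.05379322  0.01257494]
```

Going in cleanly; bottom at about 0.136. Continue to the floor slowly.

carry_out(motion=[{"xyz":[0,0,0.004],"angular":[0,0,0]},{"xyz":[0,0,0.008],"angular":[0,0,0]},{"xyz":[0,0,0.012],"angular":[0,0,0]},{"xyz":[0,0,0.012],"angular":[0,0,0]},{"xyz":[0,0,0.012],"angular":[0,0,0]}])

```text
clock: 12.1
position: [0.5022, 0.0744, 0.1696]
ee_rot: [0.999, -0.048, -0.0, 0.0]
ft_force: [0.5, -0.4, -4.4]
grip_width: 0.066
grasp_force: 101.1
```

carry_out(motion=[{"xyz":[0,0,0.002],"angular":[0,0,0]},{"xyz":[0,0,0.003],"angular":[0,0,0]},{"xyz":[0,0,0.003],"angular":[0,0,0]}])

```text
clock: 12.4
position: [0.5021, 0.0743, 0.1665]
ee_rot: [0.999, -0.048, -0.0, 0.0]
ft_force: [-0.6, -0.0, -4.1]
grip_width: 0.061
grasp_force: 101.2
```

carry_out(motion=[{"xyz":[0,0,0.001],"angular":[0,0,0]},{"xyz":[0,0,0.001],"angular":[0,0,0]}])

```text
clock: 12.6
position: [0.5021, 0.0743, 0.1655]
ee_rot: [0.999, -0.048, -0.0, 0.0]
ft_force: [-0.0, 0.7, -4.4]
grip_width: 0.064
grasp_force: 101.2
```

carry_out(motion=[{"xyz":[0,0,0.001],"angular":[0,0,0]},{"xyz":[0,0,0.001],"angular":[0,0,0]}])

```text
clock: 12.8
position: [0.5025, 0.0743, 0.165]
ee_rot: [0.999, -0.048, 0.0, 0.0]
ft_force: [-0.1, -0.2, 0.2]
grip_width: 0.067
grasp_force: 102.2
```

carry_out(motion=[{"xyz":[0,0,0.001],"angular":[0,0,0]},{"xyz":[0,0,0.001],"angular":[0,0,0]}])

```text
clock: 13.0
position: [0.5026, 0.0746, 0.165]
ee_rot: [0.999, -0.048, 0.001, 0.0]
ft_force: [-4.2, -0.2, 10.0]
grip_width: 0.066
grasp_force: 103.6
```

Seated: contact at 0.165, as predicted. Release and go to the second plate.

Run:
```python
from h import *
plan([(.5025,.0745,.30,-5.4),(.5059,-.4104,.30,63.7),(.5059,-.4104,.20,63.7),(.5059,-.4104,.159,63.7)])
```

```text
xyz [ 1.00e-04  1.00e-04 -1.35e-01] ang [ 0.01 -0.08 -0.05] rows>= 2.7
xyz [0.049  0.4824 0.    ] ang [ -0.    0.  -69.1] rows>= 9.7
xyz [ 0.  -0.   0.1] ang [0. 0. 0.] rows>= 2.0
xyz [ 0.    -0.     0.041] ang [0. 0. 0.] rows>= 0.8
```

carry_out(hand=0.26, motion=[{"xyz":[0,0,-0.001],"angular":[0,0,0]},{"xyz":[0,0,-0.001],"angular":[0,0,0]},{"xyz":[0,0,-0.001],"angular":[0,0,0]},{"xyz":[0,0,-0.001],"angular":[0,0,0]},{"xyz":[0,0,-0.01],"angular":[0,0,0]},{"xyz":[0,0,-0.03],"angular":[0,0,0]},{"xyz":[0,0,-0.07],"angular":[0,0,0]},{"xyz":[0,0,-0.11],"angular":[0,0,0]},{"xyz":[0,0,-0.136],"angular":[0,0,0]},{"xyz":[0,0,-0.136],"angular":[0,0,0]}])

```text
clock: 14.0
position: [0.5037, 0.075, 0.304]
ee_rot: [0.999, -0.047, 0.003, -0.0]
ft_force: [-0.1, 0.1, -0.2]
grip_width: 0.261
grasp_force: 0.0
```

carry_out(motion=[{"xyz":[0.049,0.482,0],"angular":[0,0,-69.1]},{"xyz":[0.049,0.482,0],"angular":[0,0,-69.1]},{"xyz":[0.049,0.482,0],"angular":[0,0,-69.1]},{"xyz":[0.049,0.482,0],"angular":[0,0,-69.1]},{"xyz":[0.049,0.482,0],"angular":[0,0,-69.1]},{"xyz":[0.049,0.482,0],"angular":[0,0,-69.1]},{"xyz":[0.049,0.482,0],"angular":[0,0,-69.1]},{"xyz":[0.049,0.482,0],"angular":[0,0,-69.1]},{"xyz":[0.049,0.482,0],"angular":[0,0,-69.1]},{"xyz":[0.049,0.482,0],"angular":[0,0,-69.1]},{"xyz":[0.049,0.482,0],"angular":[0,0,-69.1]},{"xyz":[0.049,0.482,0],"angular":[0,0,-69.1]}])

```text
clock: 15.2
position: [0.5039, -0.4128, 0.2979]
ee_rot: [0.851, 0.526, -0.0, -0.001]
ft_force: [-0.3, -0.0, -0.8]
grip_width: 0.259
grasp_force: 0.0
```

carry_out(motion=[{"xyz":[0,0,0.05],"angular":[0,0,0]},{"xyz":[0,0,0.09],"angular":[0,0,0]},{"xyz":[0,0,0.09],"angular":[0,0,0]},{"xyz":[0,0,0.09],"angular":[0,0,0]}])

```text
clock: 15.6
position: [0.5056, -0.409, 0.2108]
ee_rot: [0.849, 0.528, 0.0, -0.0]
ft_force: [1.1, 0.7, 0.5]
grip_width: 0.263
grasp_force: 0.0
```

Run:
```python
from h import *
p,r=pose(); o=get_obs(); print(p,yawof(r),o['grip_width'],o['joint_pos'].round(2))
plan([(.5059,-.4104,.159,63.7)])
c=snap('wrist','w6'); print(proj(c,(.5059,-.4104,.215)))
# plate top edge in the image: bright strip, columns per row
g=cv2.cvtColor(c['img'],cv2.COLOR_RGB2GRAY)
for v in range(150,300,10):
    row=g[v,290:345]; w=np.where(row>200)[0]; print(v,(w.min()+290,w.max()+290,len(w)) if len(w) else None,end=' ')
```

```text
[ 0.50561062 -0.4089897   0.21082663] 63.72598145561632 0.2631097294058219 [ 0.93  0.42 -0.45  1.35  0.18  1.42  0.04]
xyz [-0.0012  0.0009  0.0518] ang [-0.   -0.02  0.03] rows>= 1.0
[316.80173969 285.31522233]
150 None 160 None 170 None 180 None 190 None 200 None 210 (np.int64(308), np.int64(324), 17) 220 (np.int64(308), np.int64(324), 17) 230 (np.int64(308), np.int64(324), 17) 240 (np.int64(308), np.int64(324), 17) 250 (np.int64(308), np.int64(323), 16) 260 (np.int64(290), np.int64(344), 55) 270 (np.int64(290), np.int64(344), 55) 280 (np.int64(309), np.int64(324), 16) 290 (np.int64(309), np.int64(324), 16)
```

carry_out(motion=[{"xyz":[-0.001,0,0.03],"angular":[0,0,0]},{"xyz":[-0.001,0,0.045],"angular":[0,0,0]},{"xyz":[-0.001,0,0.051],"angular":[0,0,0]},{"xyz":[-0.001,0,0.051],"angular":[0,0,0]}])

```text
clock: 16.05
position: [0.5049, -0.4109, 0.159]
ee_rot: [0.85, 0.527, 0.0, -0.0]
ft_force: [-0.4, 0.3, 0.4]
grip_width: 0.26
grasp_force: 0.0
```

carry_out(hand=0, grip_force=100, motion=[{"xyz":[0,0,0],"angular":[0,0,0]},{"xyz":[0,0,0],"angular":[0,0,0]},{"xyz":[0,0,0],"angular":[0,0,0]},{"xyz":[0,0,0],"angular":[0,0,0]},{"xyz":[0,0,0],"angular":[0,0,0]}])

```text
clock: 16.55
position: [0.5053, -0.4113, 0.1603]
ee_rot: [0.85, 0.527, 0.0, 0.001]
ft_force: [-1.5, 1.4, 6.8]
grip_width: 0.064
grasp_force: 99.6
```

carry_out(motion=[{"xyz":[0,0,-0.006],"angular":[0,0,0]},{"xyz":[0,0,-0.012],"angular":[0,0,0]},{"xyz":[0,0,-0.017],"angular":[0,0,0]},{"xyz":[0,0,-0.017],"angular":[0,0,0]},{"xyz":[0,0,-0.017],"angular":[0,0,0]}])

```text
clock: 17.05
position: [0.5047, -0.411, 0.1756]
ee_rot: [0.85, 0.527, -0.0, 0.0]
ft_force: [-0.8, -0.3, -3.4]
grip_width: 0.062
grasp_force: 98.4
```

carry_out(motion=[{"xyz":[0,-0.01,0],"angular":[0,0,0]},{"xyz":[0,-0.02,0],"angular":[0,0,0]},{"xyz":[0,-0.03,0],"angular":[0,0,0]},{"xyz":[0,-0.04,0],"angular":[0,0,0]},{"xyz":[0,-0.055,0],"angular":[0,0,0]},{"xyz":[0,-0.07,0],"angular":[0,0,0]},{"xyz":[0,-0.085,0],"angular":[0,0,0]},{"xyz":[0,-0.085,0],"angular":[0,0,0]}])

```text
clock: 17.85
position: [0.4267, -0.373, 0.176]
ee_rot: [0.85, 0.527, -0.001, 0.0]
ft_force: [0.7, 0.6, -3.1]
grip_width: 0.068
grasp_force: 98.6
```

Run:
```python
from h import *
p,r=pose(); o=get_obs(); print(p,yawof(r),o['grip_width'],o['grasp_force'],o['ft_force'])
plan([(p[0],p[1],.30,63.7),(.4904,-.0484,.30,-5.4)])
```

```text
[ 0.42665233 -0.37296311  0.17600225] 63.590290990812235 0.06800396808310619 98.6050021648407 [ 0.66574039  0.5649827  -3.14720367]
xyz [-1.00e-04 -0.00e+00 -1.24e-01] ang [-0.01  0.07 -0.11] rows>= 2.5
xyz [ 0.3192 -0.0867 -0.    ] ang [ 0.  -0.  69.1] rows>= 8.0
```

carry_out(motion=[{"xyz":[0,0,-0.04],"angular":[0,0,0]},{"xyz":[0,0,-0.08],"angular":[0,0,0]},{"xyz":[0,0,-0.124],"angular":[0,0,0]},{"xyz":[0,0,-0.124],"angular":[0,0,0]},{"xyz":[0,0,-0.124],"angular":[0,0,0]}])

```text
clock: 18.35
position: [0.429, -0.3735, 0.3003]
ee_rot: [0.85, 0.527, 0.0, 0.001]
ft_force: [-0.6, -0.1, -3.8]
grip_width: 0.063
grasp_force: 98.9
```

carry_out(motion=[{"xyz":[0.032,-0.009,0],"angular":[0,0,6.9]},{"xyz":[0.064,-0.017,0],"angular":[0,0,13.8]},{"xyz":[0.096,-0.026,0],"angular":[0,0,20.7]},{"xyz":[0.128,-0.035,0],"angular":[0,0,27.6]},{"xyz":[0.16,-0.043,0],"angular":[0,0,34.5]},{"xyz":[0.192,-0.052,0],"angular":[0,0,41.5]},{"xyz":[0.223,-0.061,0],"angular":[0,0,48.4]},{"xyz":[0.255,-0.069,0],"angular":[0,0,55.3]},{"xyz":[0.287,-0.078,0],"angular":[0,0,62.2]},{"xyz":[0.319,-0.087,0],"angular":[0,0,69.1]},{"xyz":[0.319,-0.087,0],"angular":[0,0,69.1]},{"xyz":[0.319,-0.087,0],"angular":[0,0,69.1]}])

```text
clock: 19.55
position: [0.4916, -0.0483, 0.2982]
ee_rot: [0.999, -0.046, -0.001, 0.0]
ft_force: [0.1, -0.6, -3.4]
grip_width: 0.063
grasp_force: 98.8
```

Run:
```python
from h import *
p,r=pose(); o=get_obs(); print(p,yawof(r),o['grip_width'],o['grasp_force'],o['ft_force'],o['clock'])
plan([(.4904,-.0486,.165,-5.4)])
```

```text
[ 0.49161846 -0.04829764  0.29820495] -5.299234333308138 0.06314247964393203 98.81422162055969 [ 0.1459872  -0.55081252 -3.40455269] 19.55
xyz [-0.0009  0.0004  0.1332] ang [0.01 0.11 0.1 ] rows>= 2.7
```

carry_out(motion=[{"xyz":[-0.001,0,0.03],"angular":[0,0,0]},{"xyz":[-0.001,0,0.06],"angular":[0,0,0]},{"xyz":[-0.001,0,0.066],"angular":[0,0,0]},{"xyz":[-0.001,0,0.072],"angular":[0,0,0]},{"xyz":[-0.001,0,0.078],"angular":[0,0,0]},{"xyz":[-0.001,0,0.084],"angular":[0,0,0]},{"xyz":[-0.001,0,0.088],"angular":[0,0,0]},{"xyz":[-0.001,0,0.088],"angular":[0,0,0]}])

```text
clock: 20.35
position: [0.4911, -0.0488, 0.2114]
ee_rot: [0.999, -0.048, -0.0, 0.0]
ft_force: [0.1, 0.6, -3.8]
grip_width: 0.065
grasp_force: 98.7
```

carry_out(motion=[{"xyz":[0,0,0.006],"angular":[0,0,0]},{"xyz":[0,0,0.012],"angular":[0,0,0]},{"xyz":[0,0,0.018],"angular":[0,0,0]},{"xyz":[0,0,0.024],"angular":[0,0,0]},{"xyz":[0,0,0.03],"angular":[0,0,0]},{"xyz":[0,0,0.03],"angular":[0,0,0]}])

```text
clock: 20.95
position: [0.4907, -0.0487, 0.1806]
ee_rot: [0.999, -0.048, -0.001, -0.0]
ft_force: [0.0, -0.5, -3.9]
grip_width: 0.064
grasp_force: 98.8
```

Run:
```python
from h import *
p,r=pose(); o=get_obs(); print(p,yawof(r),o['grip_width'],o['grasp_force'],o['ft_force'],o['torque'])
```

```text
[ 0.49068287 -0.04873258  0.18059965] -5.4484563139446 0.06404349173376618 98.78354072570801 [ 0.04759375 -0.49446884 -3.87091432] [-0.00122646  0.01407278 -0.01108338]
```

carry_out(motion=[{"xyz":[0,0,0.004],"angular":[0,0,0]},{"xyz":[0,0,0.008],"angular":[0,0,0]},{"xyz":[0,0,0.012],"angular":[0,0,0]},{"xyz":[0,0,0.014],"angular":[0,0,0]},{"xyz":[0,0,0.014],"angular":[0,0,0]}])

```text
clock: 21.45
position: [0.491, -0.0487, 0.1673]
ee_rot: [0.999, -0.048, -0.0, -0.0]
ft_force: [-0.7, -0.0, -3.5]
grip_width: 0.069
grasp_force: 98.8
```

carry_out(motion=[{"xyz":[0,0,0.001],"angular":[0,0,0]},{"xyz":[0,0,0.001],"angular":[0,0,0]}])

```text
clock: 21.65
position: [0.4913, -0.0487, 0.1666]
ee_rot: [0.999, -0.048, 0.0, 0.0]
ft_force: [0.4, 0.2, -4.2]
grip_width: 0.065
grasp_force: 98.8
```

carry_out(motion=[{"xyz":[0,0,0.001],"angular":[0,0,0]},{"xyz":[0,0,0.001],"angular":[0,0,0]}])

```text
clock: 21.85
position: [0.4912, -0.0488, 0.1655]
ee_rot: [0.999, -0.048, 0.0, 0.0]
ft_force: [-0.1, 0.1, -3.5]
grip_width: 0.066
grasp_force: 98.8
```

carry_out(motion=[{"xyz":[0,0,0.001],"angular":[0,0,0]},{"xyz":[0,0,0.001],"angular":[0,0,0]}])

```text
clock: 22.05
position: [0.4914, -0.0487, 0.1652]
ee_rot: [0.999, -0.048, 0.0, 0.0]
ft_force: [-2.4, -0.2, 3.2]
grip_width: 0.064
grasp_force: 99.9
```

Run:
```python
from h import *
plan([(.4914,-.0487,.36,-5.4),(.38,.335,.36,19)])
```

```text
xyz [ 1.000e-04  0.000e+00 -1.948e-01] ang [ 0.02 -0.04 -0.05] rows>= 3.9
xyz [-0.147  -0.3715 -0.    ] ang [ -0.    0.  -24.4] rows>= 8.0
```

carry_out(hand=0.26, motion=[{"xyz":[0,0,-0.001],"angular":[0,0,0]},{"xyz":[0,0,-0.001],"angular":[0,0,0]},{"xyz":[0,0,-0.001],"angular":[0,0,0]},{"xyz":[0,0,-0.001],"angular":[0,0,0]},{"xyz":[0,0,-0.01],"angular":[0,0,0]},{"xyz":[0,0,-0.03],"angular":[0,0,0]},{"xyz":[0,0,-0.07],"angular":[0,0,0]},{"xyz":[0,0,-0.11],"angular":[0,0,0]},{"xyz":[0,0,-0.15],"angular":[0,0,0]},{"xyz":[0,0,-0.195],"angular":[0,0,0]},{"xyz":[0,0,-0.195],"angular":[0,0,0]}])

```text
clock: 23.15
position: [0.493, -0.0484, 0.366]
ee_rot: [0.999, -0.047, 0.004, 0.001]
ft_force: [-0.1, -0.3, -0.2]
grip_width: 0.262
grasp_force: 0.0
```

carry_out(hand=0.6, motion=[{"xyz":[-0.147,-0.371,0],"angular":[0,0,-24.4]},{"xyz":[-0.147,-0.371,0],"angular":[0,0,-24.4]},{"xyz":[-0.147,-0.371,0],"angular":[0,0,-24.4]},{"xyz":[-0.147,-0.371,0],"angular":[0,0,-24.4]},{"xyz":[-0.147,-0.371,0],"angular":[0,0,-24.4]},{"xyz":[-0.147,-0.371,0],"angular":[0,0,-24.4]},{"xyz":[-0.147,-0.371,0],"angular":[0,0,-24.4]},{"xyz":[-0.147,-0.371,0],"angular":[0,0,-24.4]},{"xyz":[-0.147,-0.371,0],"angular":[0,0,-24.4]},{"xyz":[-0.147,-0.371,0],"angular":[0,0,-24.4]},{"xyz":[-0.147,-0.371,0],"angular":[0,0,-24.4]}])

```text
clock: 24.25
position: [0.3808, 0.3336, 0.3597]
ee_rot: [0.986, 0.164, 0.0, 0.0]
ft_force: [1.0, 0.2, 0.4]
grip_width: 0.596
grasp_force: 0.0
```

Run:
```python
from h import *
c=snap('wrist','w7'); p,r=pose(); print(p,yawof(r),get_obs()['joint_pos'].round(2))
cv2.imwrite('pics/w7b.png',cv2.resize(c['img'],(800,600),interpolation=cv2.INTER_CUBIC)[:,:,::-1])
```

```text
[0.38107637 0.33322575 0.35968796] 18.798324233411623 [ 0.2   0.14 -1.12  1.43  0.13  1.65 -2.14]
```

View pics/w7b.png

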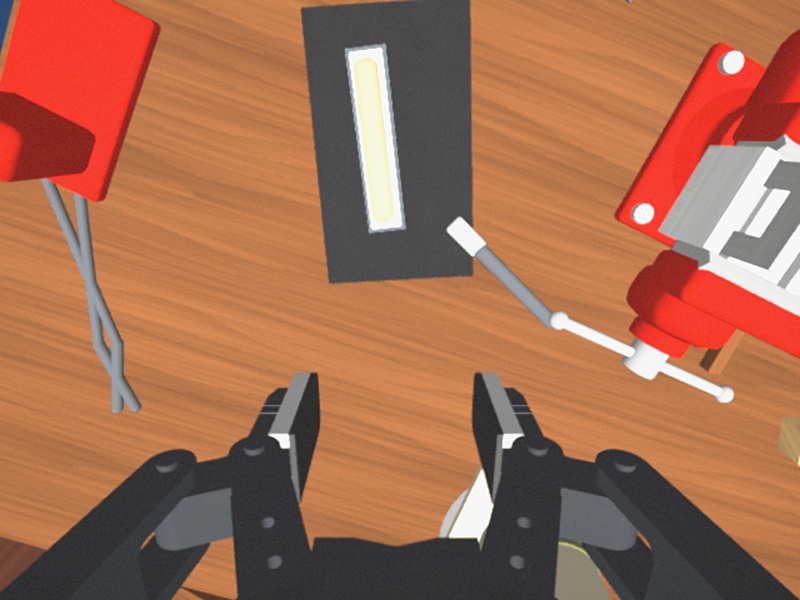

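The file's sole corners are at (346,47), (385,44), (405,229) and (371,233). The grip bar runs from (366,60) to (383,221). The mat corners are (302,8), (470,0), (473,275) and (330,282), and the chisel tip is near (460,230).

Run:
```python
from h import *
np.set_printoptions(precision=4,suppress=True)
c=load('w7'); g=lambda u,v,z:atz(c,u/1.25,v/1.25,z)
def quad(ps,z):
    P=[g(*p,z) for p in ps]; n=np.linalg.norm
    y=(P[0]-P[3])+(P[1]-P[2]); return 'ctr',sum(P)/4,'len',n(P[0]-P[3]),n(P[1]-P[2]),'wid',n(P[0]-P[1]),n(P[2]-P[3]),'yaw y',np.degrees(np.arctan2(y[1],y[0]))
print('sole',*quad([(346,47),(385,44),(405,229),(371,233)],.017))
print('mat',*quad([(302,8),(470,0),(473,275),(330,282)],.003))
a,b=g(366,60,.069),g(383,221,.069); e=a-b; print('grip',(a+b)/2,np.linalg.norm(e),np.degrees(np.arctan2(e[1],e[0])))
# colour-based refine of grip
hsv=cv2.cvtColor(c['img'],cv2.COLOR_RGB2HSV); m=((hsv[...,0]>20)&(hsv[...,0]<35)&(hsv[...,1]>40)&(hsv[...,2]>180)).astype(np.uint8); m[:, :270]=0; m[:,340:]=0; m[195:]=0
cs,_=cv2.findContours(m,0,2); k=max(cs,key=cv2.contourArea); print(cv2.minAreaRect(k))
bx=cv2.boxPoints(cv2.minAreaRect(k)); B=[atz(c,u,v,.069) for u,v in bx]; print(np.array(B), sum(B)/4)
```

```text
sole ctr [0.4497 0.3774 0.017 ] len 0.1884881739797788 0.1865320054671636 wid 0.03889433512684964 0.037939541799603675 yaw y 25.52513266993549
mat ctr [0.4468 0.3578 0.003 ] len 0.2869910481504432 0.28541568586670896 wid 0.16812711609006326 0.16820230804611397 yaw y 22.257303271082005
grip [0.4489 0.3775 0.069 ] 0.14640496001405054 24.5100435480569
((299.2865295410156, 111.33503723144531), (129.9873504638672, 17.98103141784668), 82.69424438476562)
[[0.5116 0.4193 0.069 ]
 [0.5203 0.401  0.069 ]
 [0.3888 0.3362 0.069 ]
 [0.379  0.3562 0.069 ]] [0.4499 0.3782 0.069 ]
```

Run:
```python
from h import *
plan([(.4495,.378,.12,25.3),(.4495,.378,.004,25.3)])
```

```text
xyz [ 0.0791 -0.0205  0.2397] ang [ 0.05 -0.01 -6.5 ] rows>= 5.1
xyz [-0.    -0.     0.116] ang [0. 0. 0.] rows>= 2.3
```

carry_out(motion=[{"xyz":[0.079,-0.02,0.1],"angular":[0,0,-6.5]},{"xyz":[0.079,-0.02,0.1],"angular":[0,0,-6.5]},{"xyz":[0.079,-0.02,0.1],"angular":[0,0,-6.5]},{"xyz":[0.079,-0.02,0.24],"angular":[0,0,-6.5]},{"xyz":[0.079,-0.02,0.24],"angular":[0,0,-6.5]},{"xyz":[0.079,-0.02,0.24],"angular":[0,0,-6.5]},{"xyz":[0.079,-0.02,0.24],"angular":[0,0,-6.5]},{"xyz":[0.079,-0.02,0.24],"angular":[0,0,-6.5]},{"xyz":[0.079,-0.02,0.24],"angular":[0,0,-6.5]}])

```text
clock: 25.2
position: [0.4498, 0.3797, 0.1224]
ee_rot: [0.976, 0.22, 0.002, -0.001]
ft_force: [0.5, -0.9, 0.5]
grip_width: 0.598
grasp_force: 0.0
```

Run:
```python
from h import *
np.set_printoptions(precision=4,suppress=True)
c=snap('wrist','w8'); p,r=pose(); print(p,yawof(r))
hsv=cv2.cvtColor(c['img'],cv2.COLOR_RGB2HSV); m=((hsv[...,0]>20)&(hsv[...,0]<35)&(hsv[...,1]>40)&(hsv[...,2]>180)).astype(np.uint8); m[:,:240]=0;m[:,400:]=0;m[400:]=0
cs,_=cv2.findContours(m,0,2); k=max(cs,key=cv2.contourArea); b=cv2.minAreaRect(k); print(b)
bx=cv2.boxPoints(b); B=np.array([atz(c,u,v,.069) for u,v in bx]); print(B,B.mean(0))
plan([(.4495,.378,.004,25.3)])
```

```text
[0.4497 0.3799 0.1224] 25.394567509490923
((318.0, 234.5), (215.0, 34.0), 90.0)
[[0.5127 0.4196 0.069 ]
 [0.5213 0.4015 0.069 ]
 [0.3901 0.3366 0.069 ]
 [0.3797 0.3583 0.069 ]] [0.4509 0.379  0.069 ]
xyz [-0.0014  0.0017  0.1184] ang [-0.03 -0.22  0.09] rows>= 2.4
```

carry_out(motion=[{"xyz":[0,0.001,0.04],"angular":[0,0,0]},{"xyz":[0,0.001,0.08],"angular":[0,0,0]},{"xyz":[0,0.001,0.1],"angular":[0,0,0]},{"xyz":[0,0.001,0.116],"angular":[0,0,0]},{"xyz":[0,0.001,0.116],"angular":[0,0,0]}])

```text
clock: 25.75
position: [0.4489, 0.3779, 0.0031]
ee_rot: [0.975, 0.22, -0.0, 0.0]
ft_force: [0.1, 0.0, 0.0]
grip_width: 0.597
grasp_force: 0.0
```

carry_out(hand=0, grip_force=90, motion=[{"xyz":[0,0,0],"angular":[0,0,0]},{"xyz":[0,0,0],"angular":[0,0,0]},{"xyz":[0,0,0],"angular":[0,0,0]},{"xyz":[0,0,0],"angular":[0,0,0]},{"xyz":[0,0,0],"angular":[0,0,0]},{"xyz":[0,0,0],"angular":[0,0,0]}])

```text
clock: 26.35
position: [0.4498, 0.3789, 0.0055]
ee_rot: [0.975, 0.22, 0.001, -0.0]
ft_force: [-1.4, -2.1, 7.3]
grip_width: 0.249
grasp_force: 88.6
```

Run:
```python
from h import *
p,r=pose(); o=get_obs(); print(p,yawof(r),o['grip_width'],o['grasp_force'],o['ft_force'],o['torque'])
v=np.array([.496,.0133]); X=np.array([np.cos(np.radians(-5.35)),np.sin(np.radians(-5.35))])
s=v-.032*X; e=v+.032*X; print(s,e)
plan([(p[0],p[1],.30,25.3),(*s,.30,84.65),(*s,.235,84.65)])
```

```text
[0.44980475 0.37889687 0.0055075 ] 25.42522281272362 0.24891959525180302 88.59937191009521 [-1.44881968 -2.05673364  7.33142587] [-0.26291831  0.26573938  0.06699097]
[0.4641394  0.01628366] [0.5278606  0.01031634]
xyz [ 0.0008 -0.     -0.2945] ang [-0.   -0.15  0.13] rows>= 5.9
xyz [-0.142  0.334  0.   ] ang [  0.     0.   -59.35] rows>= 7.3
xyz [ 0.    -0.     0.065] ang [0. 0. 0.] rows>= 1.3
```

carry_out(motion=[{"xyz":[0,0,-0.01],"angular":[0,0,0]},{"xyz":[0,0,-0.03],"angular":[0,0,0]},{"xyz":[0,0,-0.06],"angular":[0,0,0]},{"xyz":[0,0,-0.1],"angular":[0,0,0]},{"xyz":[0,0,-0.14],"angular":[0,0,0]},{"xyz":[0,0,-0.18],"angular":[0,0,0]},{"xyz":[0,0,-0.22],"angular":[0,0,0]},{"xyz":[0,0,-0.26],"angular":[0,0,0]},{"xyz":[0,0,-0.285],"angular":[0,0,0]},{"xyz":[0,0,-0.295],"angular":[0,0,0]},{"xyz":[0,0,-0.295],"angular":[0,0,0]}])

```text
clock: 27.45
position: [0.4486, 0.3785, 0.2993]
ee_rot: [0.975, 0.22, 0.001, -0.0]
ft_force: [0.2, -0.6, -8.5]
grip_width: 0.245
grasp_force: 89.2
```

carry_out(motion=[{"xyz":[-0.014,0.033,0],"angular":[0,0,-5.9]},{"xyz":[-0.028,0.067,0],"angular":[0,0,-11.9]},{"xyz":[-0.043,0.1,0],"angular":[0,0,-17.8]},{"xyz":[-0.057,0.134,0],"angular":[0,0,-23.7]},{"xyz":[-0.071,0.167,0],"angular":[0,0,-29.7]},{"xyz":[-0.085,0.2,0],"angular":[0,0,-35.6]},{"xyz":[-0.099,0.234,0],"angular":[0,0,-41.5]},{"xyz":[-0.114,0.267,0],"angular":[0,0,-47.5]},{"xyz":[-0.128,0.301,0],"angular":[0,0,-53.4]},{"xyz":[-0.142,0.334,0],"angular":[0,0,-59.3]},{"xyz":[-0.142,0.334,0],"angular":[0,0,-59.3]},{"xyz":[-0.142,0.334,0],"angular":[0,0,-59.3]}])

```text
clock: 28.65
position: [0.4631, 0.0148, 0.2969]
ee_rot: [0.74, 0.673, -0.001, -0.001]
ft_force: [-1.5, 1.6, -8.0]
grip_width: 0.242
grasp_force: 89.7
```

Run:
```python
from h import *
p,r=pose(); o=get_obs(); print(p,yawof(r),o['grip_width'],o['grasp_force'],o['ft_force'],o['torque'],o['joint_pos'].round(2))
c=snap('wrist','w9'); s=snap('scene','s9')
plan([(.4641,.0163,.24,84.65)])
t=np.hstack([cv2.resize(c['img'],(480,360)),cv2.resize(s['img'][120:270,270:400],(312,360),interpolation=cv2.INTER_CUBIC)])
cv2.imwrite('pics/crop9.png',t[:,:,::-1])
```

```text
[0.46311466 0.01476667 0.29691921] 84.5802180086177 0.24169243987039427 89.66414451599121 [-1.46548439  1.59983255 -7.95626746] [ 0.15172056 -0.02427895  0.02718183] [ 0.98 -0.03 -1.07  1.65 -0.03  1.51 -0.18]
xyz [-0.0002  0.0008  0.0576] ang [-0.1  -0.02  0.12] rows>= 1.2
```

View pics/crop9.png

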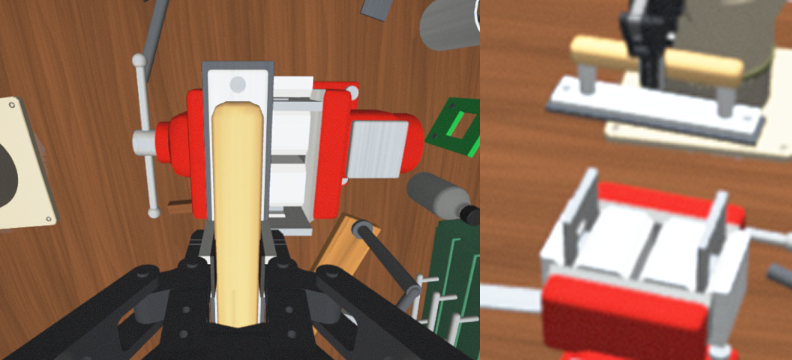

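Both plates stand in the outer slots (scene tile, (578,205) and (715,230)), and the file is held level above their near edges. Now I'll lower it slowly.

carry_out(motion=[{"xyz":[0,0.001,0.02],"angular":[0,0,0]},{"xyz":[0,0.001,0.04],"angular":[0,0,0]},{"xyz":[0,0.001,0.055],"angular":[0,0,0]},{"xyz":[0,0.001,0.065],"angular":[0,0,0]},{"xyz":[0,0.001,0.068],"angular":[0,0,0]},{"xyz":[0,0.001,0.068],"angular":[0,0,0]}])

```text
clock: 29.35
position: [0.465, 0.016, 0.2305]
ee_rot: [0.739, 0.674, -0.0, -0.0]
ft_force: [0.6, 1.4, -7.2]
grip_width: 0.242
grasp_force: 89.5
```

carry_out(motion=[{"xyz":[0,0,0.002],"angular":[0,0,0]},{"xyz":[0,0,0.004],"angular":[0,0,0]},{"xyz":[0,0,0.004],"angular":[0,0,0]}])

```text
clock: 29.65
position: [0.4651, 0.0155, 0.2267]
ee_rot: [0.739, 0.674, 0.0, 0.0]
ft_force: [0.3, 0.1, -7.2]
grip_width: 0.242
grasp_force: 89.7
```

Run:
```python
from h import *
p,r=pose(); o=get_obs(); print(p,yawof(r),o['grip_width'],o['ft_force'],o['torque'])
```

```text
[0.46512368 0.01548745 0.22666906] 84.74231942892699 0.24241684516265713 [ 0.30283929  0.11317002 -7.15815542] [-0.00266607 -0.01319424 -0.0198525 ]
```

carry_out(motion=[{"xyz":[0,0,0.001],"angular":[0,0,0]},{"xyz":[0,0,0.002],"angular":[0,0,0]},{"xyz":[0,0,0.002],"angular":[0,0,0]}])

```text
clock: 29.95
position: [0.465, 0.0155, 0.2245]
ee_rot: [0.739, 0.674, -0.0, -0.0]
ft_force: [0.7, -0.2, -7.1]
grip_width: 0.24
grasp_force: 89.7
```

carry_out(motion=[{"xyz":[0,0,0.001],"angular":[0,0,0]},{"xyz":[0,0,0.001],"angular":[0,0,0]},{"xyz":[0,0,0.001],"angular":[0,0,0]}])

```text
clock: 30.25
position: [0.4651, 0.0155, 0.2236]
ee_rot: [0.739, 0.674, -0.0, 0.0]
ft_force: [-0.6, 0.5, -6.4]
grip_width: 0.244
grasp_force: 89.7
```

carry_out(motion=[{"xyz":[0,0,0.001],"angular":[0,0,0]},{"xyz":[0,0,0.001],"angular":[0,0,0]},{"xyz":[0,0,0.001],"angular":[0,0,0]}])

```text
clock: 30.55
position: [0.4651, 0.0155, 0.2226]
ee_rot: [0.739, 0.674, -0.0, 0.0]
ft_force: [-0.1, -0.9, -6.9]
grip_width: 0.236
grasp_force: 89.7
```

carry_out(motion=[{"xyz":[0,0,0.001],"angular":[0,0,0]},{"xyz":[0,0,0.001],"angular":[0,0,0]},{"xyz":[0,0,0.001],"angular":[0,0,0]}])

```text
clock: 30.85
position: [0.4653, 0.0157, 0.2224]
ee_rot: [0.739, 0.674, 0.0, 0.0]
ft_force: [-4.8, 0.7, 6.7]
grip_width: 0.24
grasp_force: 91.6
```

carry_out(motion=[{"xyz":[0,0,0.001],"angular":[0,0,0]},{"xyz":[0,0,0.001],"angular":[0,0,0]},{"xyz":[0,0,0.001],"angular":[0,0,0]}])

```text
clock: 31.15
position: [0.4654, 0.0159, 0.2223]
ee_rot: [0.739, 0.674, 0.0, 0.001]
ft_force: [-8.8, 0.6, 16.3]
grip_width: 0.243
grasp_force: 93.2
```

Run:
```python
from h import *
p,r=pose(); o=get_obs(); print(p,yawof(r),o['grip_width'],o['ft_force'],o['torque'])
plan([(.4641+.064*.9956,.0163-.064*.0932,p[2],84.65)])
```

```text
[0.46544889 0.01586194 0.22233596] 84.7601518912643 0.24332531090914497 [-8.7851623   0.56998065 16.27805856] [ 2.11487765e-01  2.22505449e+00 -1.17449181e-03]
xyz [0.0002 0.0626 0.0001] ang [0.05 0.03 0.11] rows>= 1.3
```

Contact at rep z 0.2223. I'll ease off slightly and make the stroke along vise +x in two joined calls at constant speed.

carry_out(motion=[{"xyz":[0,0.001,-0.0004],"angular":[0,0,0]},{"xyz":[0,0.004,-0.0004],"angular":[0,0,0]},{"xyz":[0,0.007,-0.0004],"angular":[0,0,0]},{"xyz":[0,0.01,-0.0004],"angular":[0,0,0]},{"xyz":[0,0.013,-0.0004],"angular":[0,0,0]},{"xyz":[0,0.016,-0.0004],"angular":[0,0,0]},{"xyz":[0,0.019,-0.0004],"angular":[0,0,0]},{"xyz":[0,0.022,-0.0004],"angular":[0,0,0]}])

```text
clock: 31.95
position: [0.487, 0.014, 0.2224]
ee_rot: [0.739, 0.674, -0.0, 0.0]
ft_force: [-10.0, 0.6, 14.1]
grip_width: 0.24
grasp_force: 92.9
```

carry_out(motion=[{"xyz":[0,0.003,0],"angular":[0,0,0]},{"xyz":[0,0.006,0],"angular":[0,0,0]},{"xyz":[0,0.009,0],"angular":[0,0,0]},{"xyz":[0,0.012,0],"angular":[0,0,0]}])

```text
clock: 32.35
position: [0.4991, 0.0129, 0.2225]
ee_rot: [0.739, 0.674, 0.0, 0.0]
ft_force: [-12.1, 0.3, 19.1]
grip_width: 0.239
grasp_force: 93.4
```

carry_out(motion=[{"xyz":[0,0.003,-0.0003],"angular":[0,0,0]},{"xyz":[0,0.006,-0.0005],"angular":[0,0,0]},{"xyz":[0,0.009,-0.0005],"angular":[0,0,0]},{"xyz":[0,0.012,-0.0005],"angular":[0,0,0]}])

```text
clock: 32.75
position: [0.5109, 0.0117, 0.2224]
ee_rot: [0.739, 0.674, -0.0, -0.0]
ft_force: [-7.9, 1.2, 15.0]
grip_width: 0.241
grasp_force: 92.8
```

carry_out(motion=[{"xyz":[0,0.003,0],"angular":[0,0,0]},{"xyz":[0,0.006,0],"angular":[0,0,0]},{"xyz":[0,0.009,0],"angular":[0,0,0]},{"xyz":[0,0.012,0],"angular":[0,0,0]},{"xyz":[0,0.015,0],"angular":[0,0,0]},{"xyz":[0,0.018,0],"angular":[0,0,0]},{"xyz":[0,0.02,0],"angular":[0,0,0]},{"xyz":[0,0.02,0],"angular":[0,0,0]}])

```text
clock: 33.55
position: [0.531, 0.0099, 0.2226]
ee_rot: [0.739, 0.674, 0.0, -0.0]
ft_force: [-5.0, 1.0, 9.6]
grip_width: 0.239
grasp_force: 92.1
```

Run:
```python
from h import *
p,r=pose(); o=get_obs(); print(p,yawof(r),o['grip_width'],o['grasp_force'],o['ft_force'],o['torque'],o['joint_pos'].round(2))
plan([(p[0],p[1],.30,84.65),(.4468,.3578,.30,22.3)])
```

```text
[0.53098195 0.00994127 0.22255838] 84.75633353358668 0.23888450503023725 92.13330388069153 [-4.98338099  0.9856678   9.59822299] [0.38763791 1.79600414 0.09803824] [ 0.82  0.25 -1.07  1.63  0.23  1.39 -0.36]
xyz [ 0.      0.     -0.0774] ang [ 0.01 -0.03  0.11] rows>= 1.5
xyz [ 0.3385 -0.1162 -0.    ] ang [-0.   -0.   62.35] rows>= 7.3
```

carry_out(motion=[{"xyz":[0,0,-0.005],"angular":[0,0,0]},{"xyz":[0,0,-0.02],"angular":[0,0,0]},{"xyz":[0,0,-0.05],"angular":[0,0,0]},{"xyz":[0,0,-0.077],"angular":[0,0,0]},{"xyz":[0,0,-0.077],"angular":[0,0,0]},{"xyz":[0,0,-0.077],"angular":[0,0,0]}])

```text
clock: 34.15
position: [0.5309, 0.0093, 0.2982]
ee_rot: [0.739, 0.674, 0.0, 0.0]
ft_force: [0.9, -1.1, -7.8]
grip_width: 0.242
grasp_force: 90.1
```

carry_out(motion=[{"xyz":[0.034,-0.012,0],"angular":[0,0,6.2]},{"xyz":[0.068,-0.023,0],"angular":[0,0,12.5]},{"xyz":[0.102,-0.035,0],"angular":[0,0,18.7]},{"xyz":[0.135,-0.046,0],"angular":[0,0,24.9]},{"xyz":[0.169,-0.058,0],"angular":[0,0,31.2]},{"xyz":[0.203,-0.07,0],"angular":[0,0,37.4]},{"xyz":[0.237,-0.081,0],"angular":[0,0,43.6]},{"xyz":[0.271,-0.093,0],"angular":[0,0,49.9]},{"xyz":[0.305,-0.105,0],"angular":[0,0,56.1]},{"xyz":[0.338,-0.116,0],"angular":[0,0,62.4]},{"xyz":[0.338,-0.116,0],"angular":[0,0,62.4]},{"xyz":[0.338,-0.116,0],"angular":[0,0,62.4]}])

```text
clock: 35.35
position: [0.4451, 0.3572, 0.2967]
ee_rot: [0.981, 0.195, -0.001, 0.0]
ft_force: [0.9, -0.5, -7.3]
grip_width: 0.238
grasp_force: 90.4
```

Run:
```python
from h import *
p,r=pose(); o=get_obs(); print(p,yawof(r),o['grip_width'],o['grasp_force'],o['ft_force'],o['torque'])
plan([(.4468,.3578,.03,22.3)])
```

```text
[0.44510809 0.35723963 0.29665991] 22.523625053522675 0.2383796126133346 90.36620378494263 [ 0.87924564 -0.46193071 -7.29240979] [-0.07767739 -0.1146383  -0.03325862]
xyz [0.0025 0.     0.2667] ang [0.03 0.15 0.22] rows>= 5.3
```

carry_out(motion=[{"xyz":[0.001,0,0.04],"angular":[0,0,0]},{"xyz":[0.001,0,0.08],"angular":[0,0,0]},{"xyz":[0.001,0,0.12],"angular":[0,0,0]},{"xyz":[0.001,0,0.16],"angular":[0,0,0]},{"xyz":[0.001,0,0.2],"angular":[0,0,0]},{"xyz":[0.001,0,0.24],"angular":[0,0,0]},{"xyz":[0.001,0,0.265],"angular":[0,0,0]},{"xyz":[0.001,0,0.275],"angular":[0,0,0]},{"xyz":[0.001,0,0.278],"angular":[0,0,0]},{"xyz":[0.001,0,0.278],"angular":[0,0,0]}])

```text
clock: 36.35
position: [0.4478, 0.3569, 0.0211]
ee_rot: [0.981, 0.193, 0.0, -0.0]
ft_force: [0.4, 0.8, -6.8]
grip_width: 0.242
grasp_force: 90.2
```

carry_out(motion=[{"xyz":[0,0,0.003],"angular":[0,0,0]},{"xyz":[0,0,0.006],"angular":[0,0,0]},{"xyz":[0,0,0.009],"angular":[0,0,0]},{"xyz":[0,0,0.009],"angular":[0,0,0]}])

```text
clock: 36.75
position: [0.4471, 0.3569, 0.0113]
ee_rot: [0.981, 0.194, -0.0, 0.0]
ft_force: [-0.2, -0.5, -6.9]
grip_width: 0.247
grasp_force: 90.4
```

carry_out(motion=[{"xyz":[0,0,0.001],"angular":[0,0,0]},{"xyz":[0,0,0.002],"angular":[0,0,0]},{"xyz":[0,0,0.002],"angular":[0,0,0]}])

```text
clock: 37.05
position: [0.4471, 0.357, 0.0094]
ee_rot: [0.981, 0.194, -0.0, 0.0]
ft_force: [-0.3, 0.1, -6.6]
grip_width: 0.244
grasp_force: 90.4
```

carry_out(motion=[{"xyz":[0,0,0.001],"angular":[0,0,0]},{"xyz":[0,0,0.002],"angular":[0,0,0]},{"xyz":[0,0,0.002],"angular":[0,0,0]}])

```text
clock: 37.35
position: [0.4471, 0.357, 0.0073]
ee_rot: [0.981, 0.194, -0.0, 0.0]
ft_force: [0.4, -0.3, -6.9]
grip_width: 0.242
grasp_force: 90.4
```

carry_out(motion=[{"xyz":[0,0,0.001],"angular":[0,0,0]},{"xyz":[0,0,0.002],"angular":[0,0,0]},{"xyz":[0,0,0.002],"angular":[0,0,0]}])

```text
clock: 37.65
position: [0.4472, 0.3571, 0.0056]
ee_rot: [0.981, 0.194, 0.0, 0.0]
ft_force: [-0.0, -1.0, -6.3]
grip_width: 0.241
grasp_force: 90.7
```

carry_out(motion=[{"xyz":[0,0,0.001],"angular":[0,0,0]},{"xyz":[0,0,0.001],"angular":[0,0,0]}])

```text
clock: 37.85
position: [0.4473, 0.3571, 0.0055]
ee_rot: [0.981, 0.194, 0.0, 0.0]
ft_force: [-3.7, -5.2, 7.2]
grip_width: 0.244
grasp_force: 92.3
```

The file is on the mat. I'll release it, rise, and go back to the plate in slot2.

carry_out(hand=0.6, motion=[{"xyz":[0,0,-0.001],"angular":[0,0,0]},{"xyz":[0,0,-0.001],"angular":[0,0,0]},{"xyz":[0,0,-0.001],"angular":[0,0,0]},{"xyz":[0,0,-0.001],"angular":[0,0,0]},{"xyz":[0,0,-0.001],"angular":[0,0,0]},{"xyz":[0,0,-0.02],"angular":[0,0,0]},{"xyz":[0,0,-0.06],"angular":[0,0,0]},{"xyz":[0,0,-0.11],"angular":[0,0,0]},{"xyz":[0,0,-0.16],"angular":[0,0,0]},{"xyz":[0,0,-0.2],"angular":[0,0,0]},{"xyz":[0,0,-0.2],"angular":[0,0,0]}])

```text
clock: 38.95
position: [0.4486, 0.3594, 0.2102]
ee_rot: [0.981, 0.194, 0.004, -0.002]
ft_force: [0.2, 0.3, -0.1]
grip_width: 0.601
grasp_force: 0.0
```

Run:
```python
from h import *
np.set_printoptions(precision=4,suppress=True)
p,r=pose(); o=get_obs(); print(p,yawof(r),o['grip_width'],o['grasp_force'],o['ft_force'])
c=snap('wrist','w10')
hsv=cv2.cvtColor(c['img'],cv2.COLOR_RGB2HSV); m=((hsv[...,0]>20)&(hsv[...,0]<35)&(hsv[...,1]>40)&(hsv[...,2]>180)).astype(np.uint8); m[:,:240]=0;m[:,400:]=0;m[400:]=0
cs,_=cv2.findContours(m,0,2); k=max(cs,key=cv2.contourArea); b=cv2.minAreaRect(k); print(b)
B=np.array([atz(c,u,v,.069) for u,v in cv2.boxPoints(b)]); print(B,B.mean(0))
plan([(p[0],p[1],.32,22.3),(.5024,.0745,.32,-5.4),(.5024,.0745,.165,-5.4)])
```

```text
[0.4486 0.3594 0.2102] 22.35412123803307 0.6014784714695594 0.0 [ 0.1911  0.3199 -0.1431]
((319.0, 209.0), (164.0, 24.0), 90.0)
[[0.5119 0.394  0.069 ]
 [0.5194 0.376  0.069 ]
 [0.3846 0.3185 0.069 ]
 [0.3761 0.3391 0.069 ]] [0.448  0.3569 0.069 ]
xyz [ 0.0015 -0.0009 -0.113 ] ang [-0.04 -0.27  0.04] rows>= 2.3
xyz [-0.0583  0.284   0.    ] ang [ 0.  -0.  27.7] rows>= 5.8
xyz [ 0.    -0.     0.155] ang [0. 0. 0.] rows>= 3.1
```

carry_out(hand=0.26, motion=[{"xyz":[0,0,-0.05],"angular":[0,0,0]},{"xyz":[0,0,-0.1],"angular":[0,0,0]},{"xyz":[0,0,-0.113],"angular":[0,0,0]},{"xyz":[-0.057,0.283,-0.113],"angular":[0,0,27.7]},{"xyz":[-0.057,0.283,-0.113],"angular":[0,0,27.7]},{"xyz":[-0.057,0.283,-0.113],"angular":[0,0,27.7]},{"xyz":[-0.057,0.283,-0.113],"angular":[0,0,27.7]},{"xyz":[-0.057,0.283,-0.113],"angular":[0,0,27.7]},{"xyz":[-0.057,0.283,-0.113],"angular":[0,0,27.7]},{"xyz":[-0.057,0.283,-0.113],"angular":[0,0,27.7]},{"xyz":[-0.057,0.283,-0.113],"angular":[0,0,27.7]},{"xyz":[-0.057,0.283,-0.113],"angular":[0,0,27.7]}])

```text
clock: 40.2
position: [0.5016, 0.0748, 0.3167]
ee_rot: [0.999, -0.046, -0.001, -0.0]
ft_force: [0.0, -0.4, -0.6]
grip_width: 0.261
grasp_force: 0.0
```

Run:
```python
from h import *
np.set_printoptions(precision=4,suppress=True)
p,r=pose(); o=get_obs(); print(p,yawof(r),o['grip_width'])
plan([(.5024,.0745,.215,-5.4),(.5024,.0745,.165,-5.4)])
c=snap('wrist','w11')
# local check: brightness edges along rows across predicted plate top
for P in [(.5024+.03,.0745-.003,.220),(.5024,.0745,.220)]:
    u,v=proj(c,P); print(u,v,c['img'][int(v),int(u)-25:int(u)+26].mean(1).astype(int))
```

```text
[0.5016 0.0748 0.3167] -5.260180201106341 0.26056526048143835
xyz [0.001  0.0002 0.1017] ang [-0.01  0.07  0.14] rows>= 2.0
xyz [ 0.   -0.    0.05] ang [0. 0. 0.] rows>= 1.0
317.4848809149763 185.1721678168624 [244 243 243 243 244 244 243 243 243 237 233 232 233 231 233 231 232 229
 211 197 202 202 203 203 201 202 201 204 203 201 210 229 233 231 230 230
 233 233 230 232 241 243 243 242 242 243 243 243 242 243 243]
317.0754044239804 224.78024175835856 [244 243 244 243 243 243 243 243 243 238 231 230 231 233 231 231 231 227
 210 197 202 205 204 205 201 204 203 206 203 208 223 229 232 232 232 231
 232 230 231 237 243 243 241 242 243 243 242 241 242 243 243]
```

carry_out(motion=[{"xyz":[0.001,0,0.05],"angular":[0,0,0]},{"xyz":[0.001,0,0.09],"angular":[0,0,0]},{"xyz":[0.001,0,0.12],"angular":[0,0,0]},{"xyz":[0.001,0,0.14],"angular":[0,0,0]},{"xyz":[0.001,0,0.151],"angular":[0,0,0]},{"xyz":[0.001,0,0.151],"angular":[0,0,0]}])

```text
clock: 40.85
position: [0.5022, 0.0743, 0.1655]
ee_rot: [0.999, -0.046, -0.001, -0.0]
ft_force: [-0.9, -0.1, 1.0]
grip_width: 0.26
grasp_force: 0.0
```

carry_out(hand=0, grip_force=100, motion=[{"xyz":[0,0,0],"angular":[0,0,0]},{"xyz":[0,0,0],"angular":[0,0,0]},{"xyz":[0,0,0],"angular":[0,0,0]},{"xyz":[0,0,0],"angular":[0,0,0]},{"xyz":[0,0,0],"angular":[0,0,0]}])

```text
clock: 41.35
position: [0.5037, 0.074, 0.1677]
ee_rot: [0.999, -0.047, 0.001, -0.0]
ft_force: [-1.7, 0.4, 6.1]
grip_width: 0.064
grasp_force: 100.0
```

carry_out(motion=[{"xyz":[0,0,-0.01],"angular":[0,0,0]},{"xyz":[0,0,-0.02],"angular":[0,0,0]},{"xyz":[0,0,-0.03],"angular":[0,0,0]},{"xyz":[0,0,-0.045],"angular":[0,0,0]},{"xyz":[0,0,-0.06],"angular":[0,0,0]},{"xyz":[0,0,-0.08],"angular":[0,0,0]},{"xyz":[0,0,-0.11],"angular":[0,0,0]},{"xyz":[0,0,-0.135],"angular":[0,0,0]},{"xyz":[0,0,-0.135],"angular":[0,0,0]}])

```text
clock: 42.25
position: [0.5045, 0.0739, 0.3056]
ee_rot: [0.999, -0.047, 0.003, -0.0]
ft_force: [0.3, 0.7, -3.0]
grip_width: 0.062
grasp_force: 99.4
```

Run:
```python
from h import *
p,r=pose(); o=get_obs(); print(p,yawof(r),o['grip_width'],o['grasp_force'],o['ft_force'],o['clock'])
X=np.array([np.cos(np.radians(-26.65)),np.sin(np.radians(-26.65))]); Y=np.array([-X[1],X[0]])
# peg lips (outer end) measured; middle peg
lip=np.array([.5212,-.2938]); off=lip-.055*X; hang=lip+.035*X
print(off,hang)
plan([(*off,.30,63.35),(*off,.177,63.35),(*hang,.177,63.35)])
```

```text
[0.5045152  0.07394578 0.30561682] -5.357244261782648 0.06167664885702485 99.39964771270752 [ 0.25588695  0.72750409 -3.01597043] 42.25
[ 0.47204303 -0.26913034] [ 0.55248171 -0.30949887]
xyz [-3.000e-04  3.446e-01  5.400e-03] ang [  0.18  -0.31 -68.71] rows>= 8.0
xyz [ 0.    -0.     0.123] ang [0. 0. 0.] rows>= 2.5
xyz [-0.    0.09  0.  ] ang [0. 0. 0.] rows>= 1.8
```

carry_out(motion=[{"xyz":[0,0.034,0.005],"angular":[0,0,-6.9]},{"xyz":[0,0.069,0.005],"angular":[0,0,-13.7]},{"xyz":[0,0.103,0.005],"angular":[0,0,-20.6]},{"xyz":[0,0.138,0.005],"angular":[0,0,-27.5]},{"xyz":[0,0.172,0.005],"angular":[0,0,-34.4]},{"xyz":[0,0.207,0.005],"angular":[0,0,-41.2]},{"xyz":[0,0.241,0.005],"angular":[0,0,-48.1]},{"xyz":[0,0.276,0.005],"angular":[0,0,-55]},{"xyz":[0,0.31,0.005],"angular":[0,0,-61.8]},{"xyz":[0,0.345,0.005],"angular":[0,0,-68.7]},{"xyz":[0,0.345,0.005],"angular":[0,0,-68.7]},{"xyz":[0,0.345,0.005],"angular":[0,0,-68.7]}])

```text
clock: 43.45
position: [0.4702, -0.2706, 0.2956]
ee_rot: [0.852, 0.524, -0.0, -0.001]
ft_force: [-0.9, 1.0, -3.9]
grip_width: 0.064
grasp_force: 99.2
```

carry_out(motion=[{"xyz":[0,0,0.03],"angular":[0,0,0]},{"xyz":[0,0,0.06],"angular":[0,0,0]},{"xyz":[0,0,0.09],"angular":[0,0,0]},{"xyz":[0,0,0.11],"angular":[0,0,0]},{"xyz":[0,0,0.118],"angular":[0,0,0]},{"xyz":[0,0,0.118],"angular":[0,0,0]}])

```text
clock: 44.05
position: [0.4706, -0.269, 0.1779]
ee_rot: [0.851, 0.525, -0.0, -0.001]
ft_force: [0.5, -0.4, -3.6]
grip_width: 0.067
grasp_force: 99.1
```

Run:
```python
from h import *
np.set_printoptions(precision=4,suppress=True)
p,r=pose(); o=get_obs(); print(p,yawof(r),o['grip_width'],o['grasp_force'],o['ft_force'],o['clock'])
plan([(.4720,-.2691,.179,63.35),(.5525,-.3095,.179,63.35)])
c=snap('wrist','w12'); g=c['img']
# plate in hand: far end of top strip along column ~316; and lips
col=g[150:330,312:320].mean((1,2)).astype(int); print(col.tolist())
print([proj(c,q) for q in [(.5212,-.2938,.198),(.5702,-.1954,.198)]])
u,v=proj(c,(.5212,-.2938,.198)).astype(int); print(g[v-25:v+26,u].mean(1).astype(int).tolist())
```

```text
[ 0.4706 -0.269   0.1779] 63.3814430643982 0.06703658115008762 99.05663967132568 [ 0.4546 -0.4091 -3.5846] 44.05
xyz [ 0.0005  0.0013 -0.0011] ang [-0.09 -0.01  0.03] rows>= 0.0
xyz [-0.      0.0901  0.    ] ang [0. 0. 0.] rows>= 1.8
[97, 98, 97, 99, 99, 99, 99, 101, 101, 101, 100, 102, 101, 102, 102, 102, 103, 102, 102, 102, 102, 102, 102, 101, 102, 101, 102, 103, 102, 103, 101, 101, 103, 101, 102, 104, 104, 104, 104, 104, 105, 105, 104, 105, 105, 103, 102, 103, 104, 103, 101, 102, 101, 101, 102, 100, 100, 100, 100, 100, 101, 100, 101, 100, 101, 101, 100, 100, 102, 104, 104, 104, 104, 104, 107, 105, 103, 103, 103, 107, 105, 107, 106, 102, 102, 101, 99, 109, 177, 226, 232, 231, 232, 232, 231, 232, 231, 231, 231, 232, 232, 231, 232, 231, 231, 231, 231, 231, 231, 232, 231, 231, 231, 231, 231, 231, 231, 231, 231, 232, 231, 232, 231, 232, 231, 231, 231, 231, 231, 231, 231, 231, 232, 231, 231, 231, 231, 232, 231, 231, 231, 231, 231, 231, 231, 231, 231, 231, 231, 231, 231, 232, 231, 231, 231, 231, 231, 231, 231, 231, 231, 231, 231, 231, 231, 231, 231, 231, 231, 231, 231, 231, 231, 231, 232, 232, 232, 232, 232, 232]
[array([436.4154, 297.2292]), array([463.8249,  34.1223])]
[102, 103, 104, 101, 106, 102, 102, 105, 104, 99, 109, 162, 227, 235, 234, 234, 234, 233, 232, 233, 233, 234, 232, 232, 231, 233, 232, 232, 232, 233, 233, 232, 232, 233, 232, 231, 234, 234, 230, 184, 170, 172, 172, 173, 170, 173, 171, 169, 169, 172, 169]
```

carry_out(motion=[{"xyz":[0,0.01,-0.001],"angular":[0,0,0]},{"xyz":[0,0.02,-0.001],"angular":[0,0,0]},{"xyz":[0,0.03,-0.001],"angular":[0,0,0]},{"xyz":[0,0.04,-0.001],"angular":[0,0,0]},{"xyz":[0,0.05,-0.001],"angular":[0,0,0]},{"xyz":[0,0.06,-0.001],"angular":[0,0,0]},{"xyz":[0,0.07,-0.001],"angular":[0,0,0]},{"xyz":[0,0.08,-0.001],"angular":[0,0,0]},{"xyz":[0,0.09,-0.001],"angular":[0,0,0]},{"xyz":[0,0.09,-0.001],"angular":[0,0,0]}])

```text
clock: 45.1
position: [0.5522, -0.3107, 0.1792]
ee_rot: [0.851, 0.525, 0.0, -0.0]
ft_force: [-1.0, 0.1, -4.1]
grip_width: 0.062
grasp_force: 99.2
```

carry_out(motion=[{"xyz":[0,0,0.004],"angular":[0,0,0]},{"xyz":[0,0,0.008],"angular":[0,0,0]},{"xyz":[0,0,0.012],"angular":[0,0,0]},{"xyz":[0,0,0.013],"angular":[0,0,0]},{"xyz":[0,0,0.013],"angular":[0,0,0]}])

```text
clock: 45.6
position: [0.551, -0.3103, 0.1663]
ee_rot: [0.851, 0.525, -0.0, -0.0]
ft_force: [-0.4, 0.3, -4.4]
grip_width: 0.063
grasp_force: 99.2
```

carry_out(motion=[{"xyz":[0,0,0.001],"angular":[0,0,0]},{"xyz":[0,0,0.002],"angular":[0,0,0]},{"xyz":[0,0,0.002],"angular":[0,0,0]}])

```text
clock: 45.9
position: [0.5512, -0.3103, 0.1645]
ee_rot: [0.851, 0.525, -0.0, 0.0]
ft_force: [-0.1, 0.7, -4.9]
grip_width: 0.068
grasp_force: 99.2
```

carry_out(motion=[{"xyz":[0,0,0.001],"angular":[0,0,0]},{"xyz":[0,0,0.002],"angular":[0,0,0]},{"xyz":[0,0,0.002],"angular":[0,0,0]}])

```text
clock: 46.2
position: [0.5513, -0.3104, 0.1628]
ee_rot: [0.851, 0.525, 0.0, 0.0]
ft_force: [-0.8, 0.1, -0.4]
grip_width: 0.064
grasp_force: 99.6
```

carry_out(motion=[{"xyz":[0,0,0.001],"angular":[0,0,0]},{"xyz":[0,0,0.001],"angular":[0,0,0]}])

```text
clock: 46.4
position: [0.5514, -0.3104, 0.1627]
ee_rot: [0.851, 0.525, 0.0, 0.001]
ft_force: [-3.2, 2.0, 5.1]
grip_width: 0.063
grasp_force: 100.7
```

Contact on the peg. Release, then fetch the other plate.

Run:
```python
from h import *
p,r=pose()
plan([(p[0],p[1],.32,63.35),(.4913,-.0487,.32,-5.4),(.4913,-.0487,.165,-5.4)])
```

```text
xyz [-1.000e-04  2.000e-04 -1.573e-01] ang [ 0.05  0.02 -0.  ] rows>= 3.1
xyz [ 0.2069 -0.1711 -0.    ] ang [ 0.   -0.   68.75] rows>= 8.0
xyz [ 0.    -0.     0.155] ang [0. 0. 0.] rows>= 3.1
```

carry_out(hand=0.26, motion=[{"xyz":[0,0,-0.001],"angular":[0,0,0]},{"xyz":[0,0,-0.001],"angular":[0,0,0]},{"xyz":[0,0,-0.001],"angular":[0,0,0]},{"xyz":[0,0,-0.001],"angular":[0,0,0]},{"xyz":[0,0,-0.01],"angular":[0,0,0]},{"xyz":[0,0,-0.03],"angular":[0,0,0]},{"xyz":[0,0,-0.07],"angular":[0,0,0]},{"xyz":[0,0,-0.11],"angular":[0,0,0]},{"xyz":[0,0,-0.157],"angular":[0,0,0]},{"xyz":[0,0,-0.157],"angular":[0,0,0]},{"xyz":[0,0,-0.157],"angular":[0,0,0]}])

```text
clock: 47.5
position: [0.5519, -0.3103, 0.3204]
ee_rot: [0.851, 0.525, 0.001, 0.001]
ft_force: [-0.9, -0.2, -1.0]
grip_width: 0.257
grasp_force: 0.0
```

carry_out(motion=[{"xyz":[0.207,-0.171,0],"angular":[0,0,68.7]},{"xyz":[0.207,-0.171,0],"angular":[0,0,68.7]},{"xyz":[0.207,-0.171,0],"angular":[0,0,68.7]},{"xyz":[0.207,-0.171,0],"angular":[0,0,68.7]},{"xyz":[0.207,-0.171,0],"angular":[0,0,68.7]},{"xyz":[0.207,-0.171,0],"angular":[0,0,68.7]},{"xyz":[0.207,-0.171,0],"angular":[0,0,68.7]},{"xyz":[0.207,-0.171,0],"angular":[0,0,68.7]},{"xyz":[0.207,-0.171,0],"angular":[0,0,68.7]},{"xyz":[0.207,-0.171,0],"angular":[0,0,68.7]},{"xyz":[0.207,-0.171,0],"angular":[0,0,68.7]}])

```text
clock: 48.6
position: [0.4911, -0.0488, 0.3181]
ee_rot: [0.999, -0.045, -0.0, -0.0]
ft_force: [0.2, 0.8, 0.6]
grip_width: 0.261
grasp_force: 0.0
```

Run:
```python
from h import *
p,r=pose(); o=get_obs(); print(p,yawof(r),o['grip_width'],o['clock'])
plan([(.4913,-.0487,.165,-5.4)])
c=snap('wrist','w13')
for P in [(.4913+.03,-.0487-.003,.220),(.4913,-.0487,.220)]:
    u,v=proj(c,P); print(u,v,c['img'][int(v),int(u)-25:int(u)+26].mean(1).astype(int))
```

```text
[ 0.49113958 -0.04879746  0.31812533] -5.169939231584402 0.2607162481169579 48.6
xyz [ 3.000e-04 -1.000e-04  1.531e-01] ang [-0.01  0.04  0.23] rows>= 3.1
317.1168658317042 185.79828654451467 [243 243 243 243 242 241 240 241 241 234 230 231 231 229 231 232 231 228
 210 184 199 199 202 202 202 204 201 200 199 195 184 230 232 232 228 230
 232 231 231 234 243 242 243 243 244 243 243 243 243 243 243]
316.6571382665503 225.1718065914088 [243 243 243 243 243 242 241 240 241 241 237 229 230 231 229 229 230 229
 228 207 184 200 202 206 202 203 202 204 200 198 182 190 231 230 229 229
 231 231 230 229 237 243 243 243 243 243 243 243 243 242 243]
```

carry_out(motion=[{"xyz":[0,0,0.05],"angular":[0,0,0.2]},{"xyz":[0,0,0.09],"angular":[0,0,0.2]},{"xyz":[0,0,0.12],"angular":[0,0,0.2]},{"xyz":[0,0,0.14],"angular":[0,0,0.2]},{"xyz":[0,0,0.153],"angular":[0,0,0.2]},{"xyz":[0,0,0.153],"angular":[0,0,0.2]}])

```text
clock: 49.25
position: [0.4905, -0.0486, 0.1642]
ee_rot: [0.999, -0.048, -0.001, -0.0]
ft_force: [0.4, -0.4, 0.1]
grip_width: 0.258
grasp_force: 0.0
```

carry_out(hand=0, grip_force=100, motion=[{"xyz":[0,0,0],"angular":[0,0,0]},{"xyz":[0,0,0],"angular":[0,0,0]},{"xyz":[0,0,0],"angular":[0,0,0]},{"xyz":[0,0,0],"angular":[0,0,0]},{"xyz":[0,0,0],"angular":[0,0,0]}])

```text
clock: 49.75
position: [0.492, -0.0486, 0.1666]
ee_rot: [0.999, -0.048, 0.001, 0.0]
ft_force: [-0.3, 0.6, 6.3]
grip_width: 0.064
grasp_force: 99.9
```

carry_out(motion=[{"xyz":[0,0,-0.01],"angular":[0,0,0]},{"xyz":[0,0,-0.02],"angular":[0,0,0]},{"xyz":[0,0,-0.03],"angular":[0,0,0]},{"xyz":[0,0,-0.045],"angular":[0,0,0]},{"xyz":[0,0,-0.06],"angular":[0,0,0]},{"xyz":[0,0,-0.08],"angular":[0,0,0]},{"xyz":[0,0,-0.11],"angular":[0,0,0]},{"xyz":[0,0,-0.135],"angular":[0,0,0]},{"xyz":[0,0,-0.135],"angular":[0,0,0]}])

```text
clock: 50.65
position: [0.4927, -0.0484, 0.3042]
ee_rot: [0.999, -0.048, 0.003, 0.0]
ft_force: [0.2, -0.0, -3.7]
grip_width: 0.065
grasp_force: 98.9
```

Run:
```python
from h import *
p,r=pose(); o=get_obs(); print(p,yawof(r),o['grip_width'],o['grasp_force'],o['ft_force'],o['clock'])
X=np.array([np.cos(np.radians(-26.65)),np.sin(np.radians(-26.65))])
for lip in ([.4714,-.3922],[.5702,-.1954]):
    off=np.array(lip)-.055*X; print(off); plan([(*off,.30,63.35)])
```

```text
[ 0.49271807 -0.04842303  0.30423022] -5.5402713521170455 0.06545789016130732 98.92714977264404 [ 0.17475452 -0.02931471 -3.65571423] 50.65
[ 0.42224303 -0.36753034]
xyz [-0.0394  0.3244  0.0042] ang [  0.22  -0.26 -68.89] rows>= 8.0
[ 0.52104303 -0.17073034]
xyz [0.04   0.119  0.0045] ang [  0.22  -0.26 -68.89] rows>= 8.0
```

carry_out(motion=[{"xyz":[-0.004,0.032,0.004],"angular":[0,0,-6.9]},{"xyz":[-0.008,0.065,0.004],"angular":[0,0,-13.8]},{"xyz":[-0.012,0.097,0.004],"angular":[0,0,-20.7]},{"xyz":[-0.016,0.13,0.004],"angular":[0,0,-27.6]},{"xyz":[-0.02,0.162,0.004],"angular":[0,0,-34.4]},{"xyz":[-0.024,0.195,0.004],"angular":[0,0,-41.3]},{"xyz":[-0.028,0.227,0.004],"angular":[0,0,-48.2]},{"xyz":[-0.032,0.26,0.004],"angular":[0,0,-55.1]},{"xyz":[-0.036,0.292,0.004],"angular":[0,0,-62]},{"xyz":[-0.039,0.324,0.004],"angular":[0,0,-68.9]},{"xyz":[-0.039,0.324,0.004],"angular":[0,0,-68.9]},{"xyz":[-0.039,0.324,0.004],"angular":[0,0,-68.9]}])

```text
clock: 51.85
position: [0.4205, -0.3675, 0.2953]
ee_rot: [0.852, 0.524, -0.0, -0.001]
ft_force: [1.1, 1.3, -3.2]
grip_width: 0.062
grasp_force: 98.7
```

carry_out(motion=[{"xyz":[0,0,0.03],"angular":[0,0,0]},{"xyz":[0,0,0.06],"angular":[0,0,0]},{"xyz":[0,0,0.09],"angular":[0,0,0]},{"xyz":[0,0,0.11],"angular":[0,0,0]},{"xyz":[0,0,0.118],"angular":[0,0,0]},{"xyz":[0,0,0.118],"angular":[0,0,0]}])

```text
clock: 52.45
position: [0.4211, -0.3662, 0.1778]
ee_rot: [0.851, 0.525, -0.0, -0.001]
ft_force: [-0.1, -0.1, -3.5]
grip_width: 0.064
grasp_force: 98.6
```

Run:
```python
from h import *
np.set_printoptions(precision=4,suppress=True)
p,r=pose(); o=get_obs(); print(p,yawof(r),o['grip_width'],o['grasp_force'],o['ft_force'],o['clock'])
plan([(.4222,-.3675,.179,63.35),(.5027,-.4079,.179,63.35)])
c=snap('wrist','w14'); g=c['img']
col=g[:,312:320].mean((1,2)); print('plate far end row',150+int(np.argmax(col[150:330]>170)))
u,v=proj(c,(.4714,-.3922,.198)).astype(int); print(u,v,g[v-25:v+26,u].mean(1).astype(int).tolist())
```

```text
[ 0.4211 -0.3662  0.1778] 63.38543862348812 0.06418216956903923 98.618323802948 [-0.065  -0.0996 -3.513 ] 52.45
xyz [-0.0007  0.0016 -0.0012] ang [-0.09 -0.03  0.04] rows>= 0.0
xyz [-0.      0.0901  0.    ] ang [0. 0. 0.] rows>= 1.8
plate far end row 237
436 299 [105, 103, 97, 107, 106, 103, 106, 102, 104, 106, 110, 172, 230, 235, 233, 232, 233, 232, 233, 234, 232, 234, 233, 233, 232, 233, 231, 233, 233, 232, 232, 232, 233, 233, 232, 231, 233, 232, 218, 125, 101, 105, 106, 106, 110, 103, 106, 106, 100, 102, 103]
```

carry_out(motion=[{"xyz":[0,0.01,-0.001],"angular":[0,0,0]},{"xyz":[0,0.02,-0.001],"angular":[0,0,0]},{"xyz":[0,0.03,-0.001],"angular":[0,0,0]},{"xyz":[0,0.04,-0.001],"angular":[0,0,0]},{"xyz":[0,0.05,-0.001],"angular":[0,0,0]},{"xyz":[0,0.06,-0.001],"angular":[0,0,0]},{"xyz":[0,0.07,-0.001],"angular":[0,0,0]},{"xyz":[0,0.08,-0.001],"angular":[0,0,0]},{"xyz":[0,0.09,-0.001],"angular":[0,0,0]},{"xyz":[0,0.09,-0.001],"angular":[0,0,0]}])

```text
clock: 53.5
position: [0.5027, -0.4079, 0.1792]
ee_rot: [0.851, 0.525, 0.0, -0.0]
ft_force: [-0.2, 0.4, -3.1]
grip_width: 0.066
grasp_force: 98.7
```

carry_out(motion=[{"xyz":[0,0,0.004],"angular":[0,0,0]},{"xyz":[0,0,0.008],"angular":[0,0,0]},{"xyz":[0,0,0.012],"angular":[0,0,0]},{"xyz":[0,0,0.014],"angular":[0,0,0]},{"xyz":[0,0,0.014],"angular":[0,0,0]}])

```text
clock: 54.0
position: [0.5012, -0.4076, 0.1651]
ee_rot: [0.851, 0.525, -0.0, -0.0]
ft_force: [0.2, 0.2, -2.1]
grip_width: 0.063
grasp_force: 98.8
```

carry_out(motion=[{"xyz":[0,0,0.001],"angular":[0,0,0]},{"xyz":[0,0,0.002],"angular":[0,0,0]},{"xyz":[0,0,0.002],"angular":[0,0,0]}])

```text
clock: 54.3
position: [0.5016, -0.4077, 0.1635]
ee_rot: [0.851, 0.525, -0.0, 0.0]
ft_force: [-0.3, 0.5, -4.0]
grip_width: 0.067
grasp_force: 98.8
```

carry_out(motion=[{"xyz":[0,0,0.001],"angular":[0,0,0]},{"xyz":[0,0,0.001],"angular":[0,0,0]}])

```text
clock: 54.5
position: [0.5016, -0.4077, 0.1625]
ee_rot: [0.851, 0.525, -0.0, 0.0]
ft_force: [0.4, -0.6, -4.2]
grip_width: 0.066
grasp_force: 98.8
```

carry_out(motion=[{"xyz":[0,0,0.001],"angular":[0,0,0]},{"xyz":[0,0,0.001],"angular":[0,0,0]}])

```text
clock: 54.7
position: [0.5017, -0.4077, 0.1618]
ee_rot: [0.851, 0.525, 0.0, 0.0]
ft_force: [0.5, 0.9, -1.1]
grip_width: 0.066
grasp_force: 99.1
```

carry_out(motion=[{"xyz":[0,0,0.001],"angular":[0,0,0]},{"xyz":[0,0,0.001],"angular":[0,0,0]}])

```text
clock: 54.9
position: [0.5017, -0.4078, 0.1617]
ee_rot: [0.851, 0.525, 0.0, 0.001]
ft_force: [-3.5, 2.1, 4.8]
grip_width: 0.059
grasp_force: 100.1
```

carry_out(hand=0.26, motion=[{"xyz":[0,0,-0.001],"angular":[0,0,0]},{"xyz":[0,0,-0.001],"angular":[0,0,0]},{"xyz":[0,0,-0.001],"angular":[0,0,0]},{"xyz":[0,0,-0.001],"angular":[0,0,0]},{"xyz":[0,0,-0.01],"angular":[0,0,0]},{"xyz":[0,0,-0.03],"angular":[0,0,0]},{"xyz":[0,0,-0.07],"angular":[0,0,0]},{"xyz":[0,0,-0.11],"angular":[0,0,0]},{"xyz":[0,0,-0.15],"angular":[0,0,0]},{"xyz":[0,0,-0.15],"angular":[0,0,0]}])

```text
clock: 55.9
position: [0.5033, -0.4084, 0.3177]
ee_rot: [0.851, 0.525, 0.002, 0.005]
ft_force: [0.4, 0.1, 0.6]
grip_width: 0.262
grasp_force: 0.0
```

carry_out(motion=[{"xyz":[0,-0.2,-0.02],"angular":[0,0,0]},{"xyz":[0,-0.2,-0.02],"angular":[0,0,0]},{"xyz":[0,-0.2,-0.02],"angular":[0,0,0]},{"xyz":[0,-0.2,-0.02],"angular":[0,0,0]},{"xyz":[0,-0.2,-0.02],"angular":[0,0,0]},{"xyz":[0,-0.2,-0.02],"angular":[0,0,0]},{"xyz":[0,-0.2,-0.02],"angular":[0,0,0]}])

```text
clock: 56.6
position: [0.3235, -0.3181, 0.3305]
ee_rot: [0.851, 0.525, 0.0, 0.0]
ft_force: [-0.3, 0.3, 0.1]
grip_width: 0.262
grasp_force: 0.0
```

Run:
```python
from h import *
s=snap('scene','s15'); t=snap('top','t15'); print(get_obs()['clock'])
im=np.hstack([cv2.resize(s['img'][110:330,60:400],(500,324),interpolation=cv2.INTER_CUBIC),cv2.resize(t['img'][190:345,150:294],(300,324),interpolation=cv2.INTER_CUBIC)])
cv2.imwrite('pics/final.png',im[:,:,::-1])
```

```text
56.7
```

View pics/final.png

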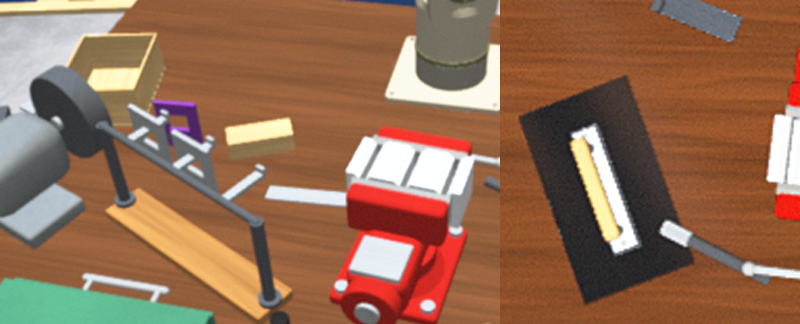

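Both plates hang on the middle and right pegs ((190,155) and (150,130)). The block is empty, the file lies wholly on the mat at (605,190), and the bystanders are where they were. Handing in.

```bash
python3 -c "
from workcell import *
print(hand_in())"
```

```text
the job is handed in; nothing more can be done
None
```

The job is handed in at about 57 s: both plates present were set in the slots, filed in one stroke and hung back on pegs, and the file is back on its mat.

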